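# Open the shielded vial pot for drawing up

## Task

Get the shielded pot ready for drawing up a dose: slide the clamp's jaw tight against the pot's square foot so that the pot cannot turn, then unscrew the black cap, regripping it as often as it takes, keep hold of it as it comes free and stand it upright on the floor of the kidney dish. The little vial stays down in the open pot and the pot stays clamped and upright; never let the cap fall or tip over, do not pull the pot up with it, and leave the other things on the bench where they are.

Things in the scene. Friction and masses are not known exactly. Their poses are not given: they have to be found in the camera images.
- jaw_tab (a point): Middle of the outer face of the red upright push plate on the clamp's sliding jaw, 45 mm above the bench. The plate is 40 mm wide (clamp y), 12 mm thick (clamp x) and reaches from 19 to 65 mm above the bench. Axes as those of the clamp: the outer face looks along -x and the jaw closes towards +x. It may be pushed from outside or pinched from above.
- clamp: Grey bench clamp, fixed to the bench: base plate 184 mm long (x) by 90 mm wide, its top 12 mm above the bench. Origin on the bench (z = 0), z up, x along the slide. The steel fixed jaw is on the +x side, its rubber face at x = +29 mm, its back at +53 mm; the sliding jaw with the red plate is on the -x side and closes towards +x. Both jaws end 38 mm above the bench or lower.
- jaw (a joint): Travel of the sliding jaw in m, growing as it closes: 0 fully open, 0.030 when the pot's 58 mm foot is held with no gap at either jaw (the opening between the faces is 88 mm minus this). It slides against about 5 N of friction and stays where it is left; pushing the pot along with it takes 7 to 11 N. A slow push (10 to 20 mm/s) that ends at 16 to 22 N tightens it well.
- pot: Grey shielded pot with a yellow band, about 0.5 kg, loose on the clamp's plate between the jaws, a few mm off the fixed jaw, up to 4 degrees askew. Origin at the centre of its underside, z up. Square foot 58 x 58 x 16 mm, round body 49 mm in diameter up to z = 44 mm (shoulder), threaded neck 28 mm in diameter up to 70 mm (34 mm over the crests). Bore 21 mm wide, its floor at z = 27 mm.
- neck_top (a point): Centre of the neck's rim, 70 mm above the pot's underside. Coarse right-handed thread: the cap unscrews anticlockwise seen from above, rising 9 mm a turn (1.4 mm axial, 0.5 mm sideways play), and frees after about one and a quarter turns (7.5 to 8.8 rad), then lifts straight off. Before that a light upward pull (5 N) meets a hard stop; once free only its weight is felt.
- cap_center (a point): Centre (half-way up) of the black ribbed screw cap, z along its axis and up. 46 mm in diameter, 44 mm high, about 0.16 kg, straight-sided. Shut, this point is 67 mm above the pot's underside and the cap's lower edge is 1 mm above the pot's shoulder. The upper 19 mm are solid, below is a hollow skirt round the neck; grips of 30 to 60 N are fine. The grip strains if it is off the axis: yield to it.
- vial_center (a point): Centre of the small glass vial (18 mm in diameter, 40 mm high) that stands in the pot's bore, hidden under the cap at the start; 47 mm above the pot's underside.
- dish: Stainless kidney dish, steady on the bench (it does not shift), 114 mm wide (its x) by 217 mm long (its y), rim 36 mm high, walls flaring outwards. Origin at the centre of its underside, z up. The +x long side is nearly straight, the -x side bulges. The flat floor at y = 0 runs from x = -45 to x = +45 mm.
- dish_spot (a point): Middle of the dish's floor, on the floor, 5 mm above the bench. Axes as those of the dish: y runs along its length, where there is most room for opening fingers (about 75 mm either way at floor height).
- stock_vial: Bystander: glass vial with red cap, 28 mm in diameter, 57 mm high, standing loose. Origin at the centre of its underside.
- spare_shield: Bystander: spare syringe shield, a grey cylinder with a wider white top, 36 mm in diameter, 78 mm high, standing loose. Origin at the centre of its underside.
- dropper: Bystander: brown dropper bottle, 34 mm in diameter, 102 mm high, standing loose behind the clamp. Origin at the centre of its underside.
- plate_top (a point): Obstacle: middle of the top edge of a thin upright steel plate, fixed on the bench between the clamp and the dish: 83 mm wide (world y), 2 mm thick, 130 mm high; its foot reaches 34 mm towards the robot. Pass in front of it or above.
- screen_corner (a point): Obstacle: a point on the near right upright edge of the tall grey shielding screen (leaded window), which fills everything from here on to the left (+y, to 0.28 m) and away from the robot (+x, to 0.85 m), up to 0.49 m high; its foot starts 20 mm nearer the robot. Draw back before swinging past it.
Things that resemble listed ones, but are neither listed nor needed, are in the scene too. What is shaped like the part that bears cap_center but brown or red is not meant.

How it is judged:
On the way, in this order (a step that is already met when the one before it is completed fails the run):
1. the sliding jaw is tight against the pot's foot (gap under 1.5 mm) while the cap is still screwed down (value of joint jaw above 0.0285 m and z of cap_center in the frame of pot below 0.07 m), for 0.2 s.
2. the cap, unscrewed, is held clear above the neck with the pot still clamped and standing (z of cap_center in the frame of pot above 0.097 m and angle between cap_center's own z axis and vertical below 0.3 rad and value of joint jaw above 0.028 m and z of pot in the frame of clamp below 0.015 m and angle between pot's own z axis and vertical below 0.1 rad), for 0.1 s.
At the end, for the whole second after the job is handed in: The cap stands upright (within 0.2 rad) on the dish's floor, its centre within 50 mm across and 85 mm along of the dish spot and 18 to 31 mm above it; the jaw is still tight (joint above 0.028 m), the pot upright on the clamp's base, the vial in the pot's bore (x of cap_center in the frame of dish_spot between -0.05 and 0.05 m and y of cap_center in the frame of dish_spot between -0.085 and 0.085 m and z of cap_center in the frame of dish_spot between 0.018 and 0.031 m and angle between cap_center's own z axis and vertical below 0.2 rad and value of joint jaw above 0.028 m and angle between pot's own z axis and vertical below 0.06 rad and z of pot in the frame of clamp below 0.015 m and horizontal distance between vial_center and pot below 0.006 m and z of vial_center in the frame of pot between 0.042 and 0.052 m); the robot touches nothing.
It fails at once if the cap tips over (more than 0.6 rad) or falls down beside the dish (angle between cap_center's own z axis and vertical above 0.6 rad or (height (world z) of cap_center below 0.045 m and horizontal distance between cap_center and dish_spot above 0.13 m)).
It fails at once if the pot is pulled up by more than 8 mm or tipped by more than 0.2 rad (z of pot in the frame of clamp above 0.02 m or angle between pot's own z axis and vertical above 0.2 rad).
It fails at once if a bystander is moved more than 20 mm (distance of any of stock_vial, spare_shield, dropper from where it was at the start of the episode above 0.02 m).
It also fails if it takes over 72 s, if anything falls off the work surface, if the arm or the gripper's body presses on something with over 40 N, if the wrist force passes 120 N, or if a joint passes its speed limit or range.

## Robot

A 6-joint arm with a two-finger parallel gripper is mounted at the origin on the work surface; the furniture and walls round the work are solid. World frame = base frame: x ahead of the robot, y to its left, z up, the work surface at z = 0. Lengths are in m, angles in rad, forces in N, time in s.
With the tool pointing down it reaches from about 0.325 to 0.9 m from the base axis. Payload 6.1 kg.
Tool frame: the origin (TCP) lies at the very end of the fingers, on their centre line; the grasp point (between the pads) lies grip_depth behind it (grip_depth is the distance from the TCP to the grasp point, in m); z points along the fingers, y is the direction in which the jaws open and shut (so a half turn about z gives the same grasp; the last joint's range is limited). The gripper opens to 87 mm and grips with 3 to 60 N. Pads are 19 mm wide; open, the fingers measure 117 mm over their backs; the gripper's body (75 mm by 190 mm) begins 51 mm behind the grasp point.
Start: joints at [1.071, 0.22, 1.526, -0, 1.395, -0.126], TCP at [0.228, 0.582, 0.195] pointing down, gripper open.
Joint ranges: [-2.98, 2.98], [-0.91, 2.08], [0.09, 2.57], [-1.24, 4.39], [0.2, 2.65], [-2.68, 2.68]. Speed limits (rad/s): [2.57, 2.57, 3.01, 3.14, 3.14, 3.14].

## Interface

Orientations are given as a unit quaternion [x, y, z, w].
In Python, from rig import * gives the robot as it stands.
- The arm moves only by the tool carry_out, never from a script. Its argument "targets" is a list of rows, each an object of numbers: "dx", "dy", "dz": the shift along the world's x, y, z in mm; "wx", "wy", "wz": the turn, a rotation vector about the world's x, y, z in degrees. A call has 1 to 12 rows; each row is the pose to reach, as a shift and turn from the pose commanded when the call began; what a row does not reach only later rows make up. A row lasts 1/8 s, in which the tool goes at most 62.5 mm and 10.7 degrees, less where a joint would pass 70% of its speed; a pose out of reach is approached as far as the arm can. A call with a gripper value outside its range is refused whole. "jaw" is the finger opening in mm, from 0 to 87, set as the call begins (left out, the last holds). The fingers move at their own pace and stop on an object; "grip_force" is the grip in N (left out, the last holds). Time passes only in rows, so rows that repeat a pose let the fingers close. It gives the time, the measured TCP pose, the force and the opening at its end, in the units of the state.
- sense(): the state, without advancing time (a new reading comes with each control period).
- grab_frame(name): name is "scene" or "top" or "wrist"; returns a dict with "pixels" (400x640x3 uint8, red, green, blue), "K" (3x3 intrinsics, pixels), "world_to_cam" (4x4, takes a point from world to camera coordinates). Camera axes: x right, y down, z forward; pixel columns grow to the right and rows downward; lengths in m; the calibration is good to about 2 mm. The wrist camera is an equidistant fisheye: a pixel r from the principal point sees the ray r / f radians off the axis. A picture is of the moment at which its call begins. There is no depth.
- close_job(): hands the job in, once; it reports no verdict.
The state is a dict: "clock": time; "joint_positions": joint angles; "qvel": joint speeds; "effort": joint torques, N m; "tcp_pos": TCP position; "eef_rot": TCP orientation; "force": force on the tool from outside, world axes, zero at the start; "ft_torque": the same for the moment, N m; "finger_gap": finger opening in m.
Only numpy, scipy, OpenCV 4.12 (cv2) and the standard library are available. Lean on these libraries where they do the work, as an engineer would, in place of code of your own. Each camera call takes 0.05 s, during which the arm holds its last target.

## Working session

There is one attempt and no reset: what is moved stays moved. The work goes in short steps, Python scripts to look and compute and a tool call to move; the robot and the scene stay as the last step left them, time stands still between calls to the robot, and variables do not carry over. Pictures are saved under pics/ and viewed, and the job is handed in when it is done.

Besides the shell and the picture viewer there is one more tool, called after "Emit:" in YAML: its name, and indented under it one key for each argument. carry_out: Moves the arm, as the interface text tells. Its arguments: {"type":"object","properties":{"targets":{"type":"array","items":{"type":"object","properties":{"dx":{"type":"number"},"dy":{"type":"number"},"dz":{"type":"number"},"wx":{"type":"number"},"wy":{"type":"number"},"wz":{"type":"number"}}}},"jaw":{"type":"number"},"grip_force":{"type":"number"}},"required":["targets"]}

```bash
ls; mkdir -p pics
python3 - <<'E'
from rig import *
import cv2,numpy as np
print(sense())
for n in ["scene","top","wrist"]:
    f=grab_frame(n); cv2.imwrite(f"pics/{n}0.png",f["pixels"][:,:,::-1]); print(n,np.round(f["K"],2).tolist(),np.round(f["world_to_cam"],4).tolist())
    np.savez(f"pics/{n}0.npz",**f)
E
```

```text
pics
{'clock': 0.0, 'joint_positions': array([ 1.07089337e+00,  2.21236893e-01,  1.52761308e+00, -2.49489581e-05,
        1.39471621e+00, -1.26087659e-01]), 'qvel': array([-0.00018425, -0.00107101, -0.00114184, -0.00049324, -0.00047612,
        0.00016674]), 'effort': array([-1.00666362e-03, -4.94587076e+01, -3.87386763e+01,  6.98418450e-02,
        5.68125746e-02, -1.23834679e-04]), 'tcp_pos': array([0.22790588, 0.58123152, 0.19412961]), 'eef_rot': array([ 1.85819047e-01,  9.82583487e-01, -9.42603474e-04, -2.92151424e-04]), 'force': array([ 0.29652919, -0.02983734,  0.01027177]), 'ft_torque': array([ 0.00093807,  0.05224721, -0.042689  ]), 'finger_gap': 0.0871849340120241}
scene [[495.91, 0.0, 321.26], [0.0, 495.91, 205.18], [0.0, 0.0, 1.0]] [[0.3443, 0.9389, 0.0024, -0.0827], [0.7853, -0.2866, -0.5488, -0.2935], [-0.5145, 0.1909, -0.836, 1.4616], [0.0, 0.0, 0.0, 1.0]]
top [[405.95, 0.0, 322.33], [0.0, 405.95, 202.19], [0.0, 0.0, 1.0]] [[-0.0221, -0.9997, 0.0036, -0.096], [-0.9806, 0.021, -0.1948, 0.5004], [0.1947, -0.0078, -0.9808, 0.9454], [0.0, 0.0, 0.0, 1.0]]
wrist [[309.71, 0.0, 319.86], [0.0, 309.71, 200.0], [0.0, 0.0, 1.0]] [[0.3646, 0.9312, -0.0029, -0.6231], [0.8973, -0.3505, 0.2685, -0.0319], [0.249, -0.1005, -0.9633, 0.3923], [0.0, 0.0, 0.0, 1.0]]
```

View pics/scene0.png

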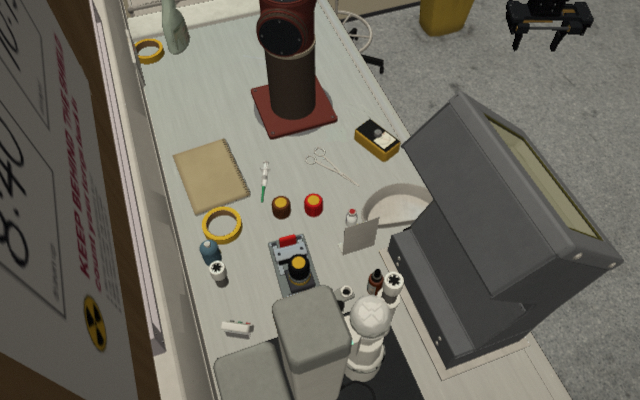

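View pics/top0.png

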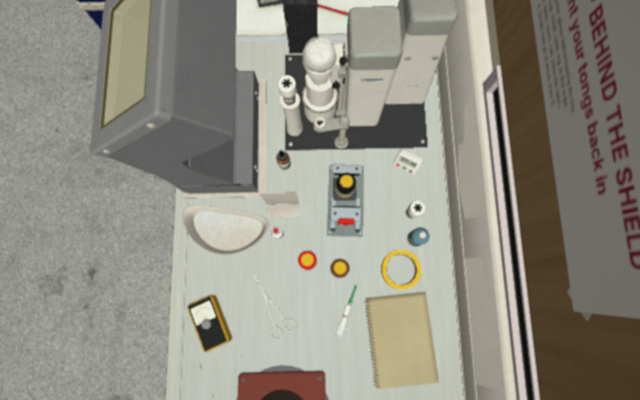

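View pics/wrist0.png

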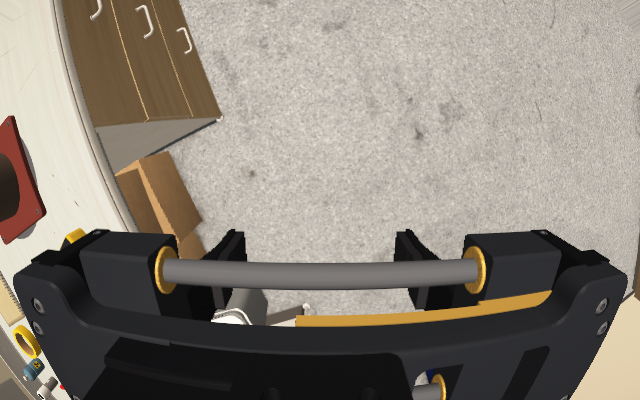

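The top view shows the clamp at about (346,200) with the red plate at (346,222) and the black cap with a yellow top disc at (346,183). The dish is at (225,228), the thin plate at (282,203), and the dropper at (283,160). The lookalike caps are red at (307,260) and brown at (340,268). Next I'll enlarge crops to confirm.

Run:
```python
import cv2,numpy as np
t=cv2.imread('pics/top0.png'); s=cv2.imread('pics/scene0.png')
a=cv2.resize(t[150:285,170:440],None,fx=2.9,fy=2.9,interpolation=3)
b=cv2.resize(s[180:330,190:440],None,fx=3.2,fy=3.2,interpolation=3)
cv2.imwrite('pics/t1.png',a);cv2.imwrite('pics/s1.png',b)
```

```text
(no output)
```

View pics/t1.png

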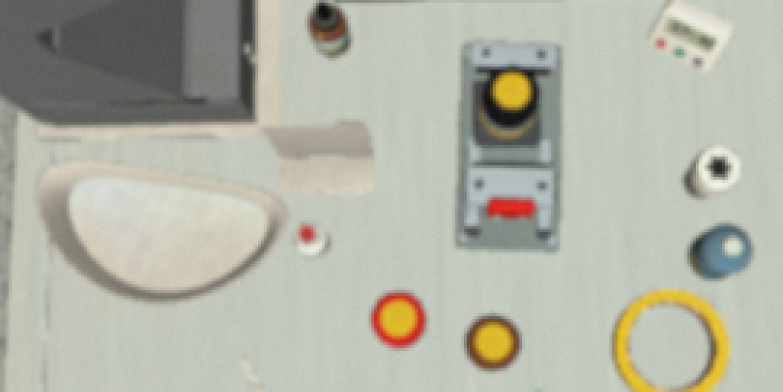

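View pics/s1.png

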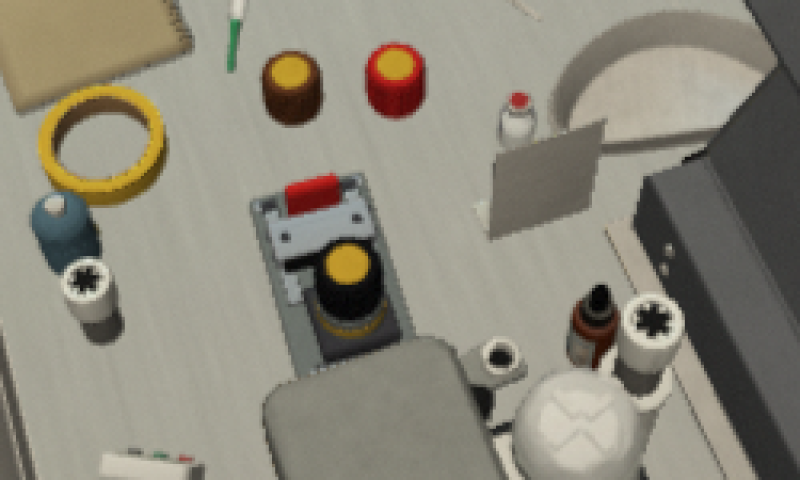

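The black-sided cap with the yellow disc on the pot, at top (346,181) and scene (300,263), is the one meant. The lookalikes at top (307,260) and (340,268) are red and brown. Now I'll measure.

```bash
cat > h.py <<'E'
import numpy as np,cv2
def proj(f,P):
    P=np.atleast_2d(P); c=P@f["world_to_cam"][:3,:3].T+f["world_to_cam"][:3,3]; p=c@f["K"].T; return p[:,:2]/p[:,2:]
def ray(f,uv):
    R=f["world_to_cam"][:3,:3];t=f["world_to_cam"][:3,3]
    d=R.T@np.linalg.inv(f["K"])@np.array([*uv,1.]); return -R.T@t,d
def onz(f,uv,z):
    o,d=ray(f,uv); return o+d*(z-o[2])/d[2]
def rayw(f,uv):
    R=f["world_to_cam"][:3,:3];t=f["world_to_cam"][:3,3]
    K=f["K"];d=np.array([uv[0]-K[0,2],uv[1]-K[1,2]]);r=np.hypot(*d);th=r/K[0,0]
    c=np.array([d[0]/r*np.sin(th),d[1]/r*np.sin(th),np.cos(th)]) if r>0 else np.array([0,0,1.])
    return -R.T@t,R.T@c
def tri(rays):
    A=np.zeros((3,3));b=np.zeros(3)
    for o,d in rays:
        d=d/np.linalg.norm(d);M=np.eye(3)-np.outer(d,d);A+=M;b+=M@o
    x=np.linalg.solve(A,b); return x,[np.linalg.norm((np.eye(3)-np.outer(d,d)/(d@d))@(x-o)) for o,d in rays]
def blobs(rgb,col):
    h=cv2.cvtColor(rgb,cv2.COLOR_RGB2HSV)
    if col=='y': m=cv2.inRange(h,(20,150,120),(32,255,255))
    else: m=cv2.inRange(h,(0,170,120),(6,255,255))|cv2.inRange(h,(174,170,120),(180,255,255))
    n,l,s,c=cv2.connectedComponentsWithStats(m); return [(s[i].tolist(),c[i].round(2).tolist()) for i in range(1,n) if s[i][4]>15],l
E
python3 - <<'E'
from h import *
T=dict(np.load('pics/top0.npz'));S=dict(np.load('pics/scene0.npz'))
for n,f in (('T',T),('S',S)):
    for c in 'yr':
        print(n,c,blobs(f["pixels"],c)[0])
E
```

```text
T y [([340, 175, 13, 13, 138], [346.17, 180.8]), ([382, 251, 39, 38, 400], [401.19, 269.86]), ([302, 254, 11, 11, 97], [306.82, 259.25]), ([334, 261, 13, 14, 137], [339.84, 267.47]), ([210, 296, 20, 48, 162], [219.72, 318.74])]
T r [([339, 219, 15, 6, 67], [345.75, 221.21]), ([299, 252, 17, 17, 71], [307.32, 260.92])]
S y [([135, 39, 28, 20, 148], [150.26, 48.14]), ([355, 130, 45, 24, 91], [373.93, 143.03]), ([308, 196, 11, 8, 71], [313.06, 199.68]), ([275, 198, 12, 9, 87], [280.1, 202.05]), ([202, 206, 39, 36, 417], [220.78, 224.07]), ([292, 257, 13, 12, 127], [298.14, 262.2])]
S r [([305, 194, 17, 15, 84], [312.6, 201.64]), ([279, 235, 17, 7, 58], [286.93, 237.78])]
```

Run:
```python
from h import *
T=dict(np.load('pics/top0.npz'));S=dict(np.load('pics/scene0.npz'))
o=lambda uv,s:(uv[0]/s[0]+s[1],uv[1]/s[0]+s[2])
t=lambda *uv:o(uv,(2.9,170,150)); s=lambda *uv:o(uv,(3.2,190,180))
r=np.round
print('cap top',[r(x,4) for x in tri([ray(T,(346.2,180.8)),ray(S,(298.1,262.2))])])
# red plate (top edge centre)
print('red',[r(x,4) for x in tri([ray(T,(345.75,221.2)),ray(S,(286.9,237.8))])], r(onz(T,t(511,217),.065),4), r(onz(T,t(511,200),.065),4))
for p in ((489,200),(536,200),(489,216),(536,216)): print('red corner',r(onz(T,t(*p),.065),4))
# clamp base corners
for p in ((462,42),(562,42),(456,249),(557,249)): print('base',r(onz(T,t(*p),.012),4))
# plate top edge
for p,q in (((373,127),(608,120)),((262,127),(490,157))): print('plate',[r(x,4) for x in tri([ray(T,t(*p)),ray(S,s(*q))])],r(onz(T,t(*p),.13),4))
for p in ((72,190),(272,210),(110,176),(150,290),(215,285)): print('dishfloor',r(onz(T,t(*p),.005),4))
for p in ((36,175),(286,215),(80,160),(160,300)): print('dishrim',r(onz(T,t(*p),.036),4))
print('stock',r(onz(T,t(308,234),.057),4),'drop',r(onz(T,t(323,10),.102),4))
```

```text
cap top [array([ 0.539 , -0.1635,  0.0972]), array([0.0003, 0.0003])]
red [array([ 0.4492, -0.1622,  0.0544]), array([0.0002, 0.0002])] [ 0.4389 -0.1624  0.065 ] [ 0.453  -0.1629  0.065 ]
red corner [ 0.4534 -0.1448  0.065 ]
red corner [ 0.4526 -0.1835  0.065 ]
red corner [ 0.4401 -0.1444  0.065 ]
red corner [ 0.4392 -0.183   0.065 ]
base [ 0.6049 -0.1274  0.012 ]
base [ 0.603  -0.2168  0.012 ]
base [ 0.4195 -0.1175  0.012 ]
base [ 0.4176 -0.2047  0.012 ]
plate [array([ 0.5141, -0.0136,  0.1559]), array([0.0439, 0.0439])] [ 0.5027 -0.0531  0.13  ]
plate [array([ 0.5025, -0.0034,  0.1078]), array([0.0398, 0.0398])] [0.5045 0.0332 0.13  ]
dishfloor [0.4794 0.2177 0.005 ]
dishfloor [0.4579 0.0424 0.005 ]
dishfloor [0.4912 0.1848 0.005 ]
dishfloor [0.3905 0.1471 0.005 ]
dishfloor [0.3936 0.0911 0.005 ]
dishrim [0.4877 0.2392 0.036 ]
dishrim [0.4487 0.0262 0.036 ]
dishrim [0.5    0.2023 0.036 ]
dishrim [0.3794 0.1311 0.036 ]
stock [0.4294 0.0053 0.057 ] drop [ 0.6078 -0.0118  0.102 ]
```

Run:
```python
from rig import *
import rig
from h import *
print([n for n in dir(rig) if not n.startswith('_')]); print(globals().get('grip_depth'))
T=dict(np.load('pics/top0.npz'));S=dict(np.load('pics/scene0.npz'));W=dict(np.load('pics/wrist0.npz'))
r=np.round
M=W["world_to_cam"];print('cam pos',r(-M[:3,:3].T@M[:3,3],3))
for n,p,q in (('ring',(341,140),(346,291)),('ball',(320,52),(369,310)),('boxcorner',(350,125),(283,352))): print(n,[r(x,3) for x in tri([ray(T,p),ray(S,q)])])
for p in ((265,190),(260,190),(255,190),(252,183)): print(p,r(onz(T,p,0),3),r(onz(T,p,.2),3))
print('box base', r(onz(T,(350,125),0),3),r(onz(T,(385,125),0),3), 'shield',r(onz(T,(418,207),.078),3))
```

```text
['PlanningError', 'close_job', 'grab_frame', 'grip_depth', 'sense']
0.0187
cam pos [0.158 0.608 0.385]
ring [array([ 0.64 , -0.125,  0.128]), array([0.03, 0.03])]
ball [array([ 0.756, -0.107,  0.29 ]), array([0., 0.])]
boxcorner [array([ 0.699, -0.217,  0.032]), array([0.034, 0.034])]
(265, 190) [0.543 0.04  0.   ] [0.497 0.013 0.2  ]
(260, 190) [0.544 0.053 0.   ] [0.497 0.024 0.2  ]
(255, 190) [0.544 0.066 0.   ] [0.497 0.034 0.2  ]
(252, 183) [0.563 0.074 0.   ] [0.512 0.04  0.2  ]
box base [ 0.717 -0.186  0.   ] [ 0.715 -0.28   0.   ] shield [ 0.476 -0.334  0.078]
```

Run:
```python
import cv2
t=cv2.imread('pics/top0.png')
cv2.imwrite('pics/t2.png',cv2.resize(t[0:200,160:460],None,fx=2.6,fy=2.6,interpolation=3))
```

```text
(no output)
```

View pics/t2.png

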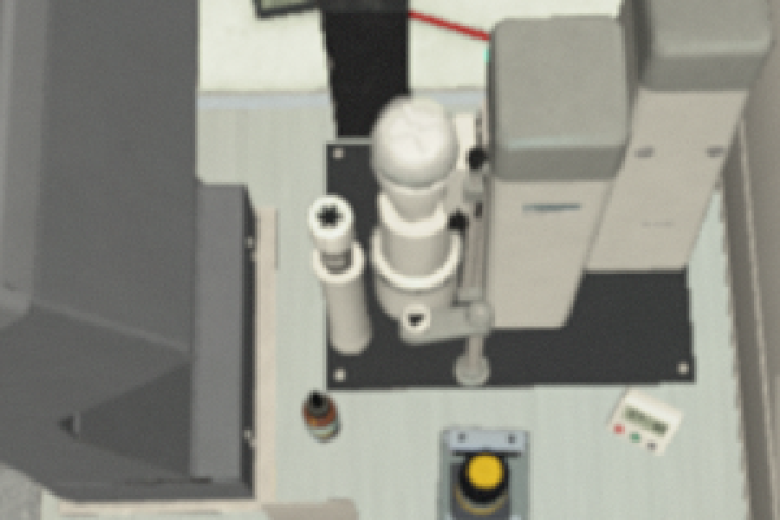

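Emit:
carry_out:
  targets:
    - {"dx": 12,"dy": -35,"dz": 10,"wz": -8}
    - {"dx": 24,"dy": -72,"dz": 20,"wz": -17}
    - {"dx": 36,"dy": -112,"dz": 30,"wz": -26}
    - {"dx": 48,"dy": -152,"dz": 40,"wz": -36}
    - {"dx": 60,"dy": -192,"dz": 50,"wz": -46}
    - {"dx": 72,"dy": -232,"dz": 56,"wz": -56}
    - {"dx": 85,"dy": -272,"dz": 56,"wz": -66}
    - {"dx": 98,"dy": -312,"dz": 56,"wz": -76}
    - {"dx": 111,"dy": -352,"dz": 56,"wz": -86}
    - {"dx": 124,"dy": -392,"dz": 56,"wz": -96}
    - {"dx": 137,"dy": -432,"dz": 56,"wz": -106}
    - {"dx": 145,"dy": -472,"dz": 56,"wz": -116}
  jaw: 87

```text
validation failed for argument at $.ta...
```

Emit:
carry_out:
  targets:
    - {"dx": 12,"dy": -35,"dz": 10,"wx": 0,"wy": 0,"wz": -8}
    - {"dx": 24,"dy": -72,"dz": 20,"wx": 0,"wy": 0,"wz": -17}
    - {"dx": 36,"dy": -112,"dz": 30,"wx": 0,"wy": 0,"wz": -26}
    - {"dx": 48,"dy": -152,"dz": 40,"wx": 0,"wy": 0,"wz": -36}
    - {"dx": 60,"dy": -192,"dz": 50,"wx": 0,"wy": 0,"wz": -46}
    - {"dx": 72,"dy": -232,"dz": 56,"wx": 0,"wy": 0,"wz": -56}
    - {"dx": 85,"dy": -272,"dz": 56,"wx": 0,"wy": 0,"wz": -66}
    - {"dx": 98,"dy": -312,"dz": 56,"wx": 0,"wy": 0,"wz": -76}
    - {"dx": 111,"dy": -352,"dz": 56,"wx": 0,"wy": 0,"wz": -86}
    - {"dx": 124,"dy": -392,"dz": 56,"wx": 0,"wy": 0,"wz": -96}
    - {"dx": 137,"dy": -432,"dz": 56,"wx": 0,"wy": 0,"wz": -106}
    - {"dx": 145,"dy": -472,"dz": 56,"wx": 0,"wy": 0,"wz": -116}

```text
clock: 1.65
tcp_pos: [0.3734, 0.1085, 0.2511]
eef_rot: [0.933, 0.36, 0.0, 0.0]
force: [-0.1, -0.0, 0.4]
finger_gap: 0.0867
```

Emit:
carry_out:
  targets:
    - {"dx": 10,"dy": -45,"dz": 0,"wx": 0,"wy": 0,"wz": -8}
    - {"dx": 20,"dy": -95,"dz": 0,"wx": 0,"wy": 0,"wz": -17}
    - {"dx": 28,"dy": -145,"dz": -10,"wx": 0,"wy": 0,"wz": -26}
    - {"dx": 32,"dy": -195,"dz": -30,"wx": 0,"wy": 0,"wz": -35}
    - {"dx": 34,"dy": -240,"dz": -55,"wx": 0,"wy": 0,"wz": -45}
    - {"dx": 34,"dy": -270,"dz": -75,"wx": 0,"wy": 0,"wz": -45}
    - {"dx": 34,"dy": -270,"dz": -90,"wx": 0,"wy": 0,"wz": -45}
    - {"dx": 34,"dy": -270,"dz": -90,"wx": 0,"wy": 0,"wz": -45}
  jaw: 0

```text
clock: 2.65
tcp_pos: [0.4062, -0.159, 0.1598]
eef_rot: [1.0, -0.021, -0.001, -0.001]
force: [-0.1, -0.2, 0.2]
finger_gap: 0.0154
```

```bash
cat > snap.py <<'E'
import sys
from rig import *
from h import *
print({k:np.round(v,4).tolist() for k,v in sense().items() if k in('clock','joint_positions','tcp_pos','eef_rot','force','ft_torque','finger_gap')})
for a in sys.argv[2:]:
    f=grab_frame(a); cv2.imwrite(f"pics/{a}{sys.argv[1]}.png",f["pixels"][:,:,::-1]); np.savez(f"pics/{a}{sys.argv[1]}.npz",**f)
E
python3 snap.py 1 wrist top
```

```text
{'clock': 2.65, 'joint_positions': [-0.5547, -0.2168, 2.0318, 0.0005, 1.3299, 1.0583], 'tcp_pos': [0.4062, -0.159, 0.1598], 'eef_rot': [0.9998, -0.0212, -0.0013, -0.0011], 'force': [-0.0586, -0.2451, 0.2225], 'ft_torque': [-0.0221, 0.1836, 0.0174], 'finger_gap': 0.0154}
```

View pics/wrist1.png

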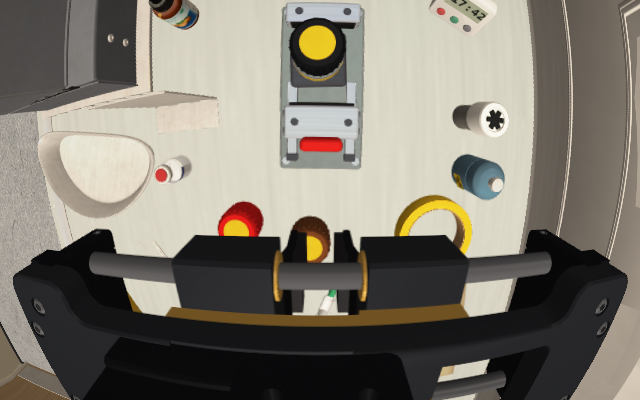

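View pics/top1.png

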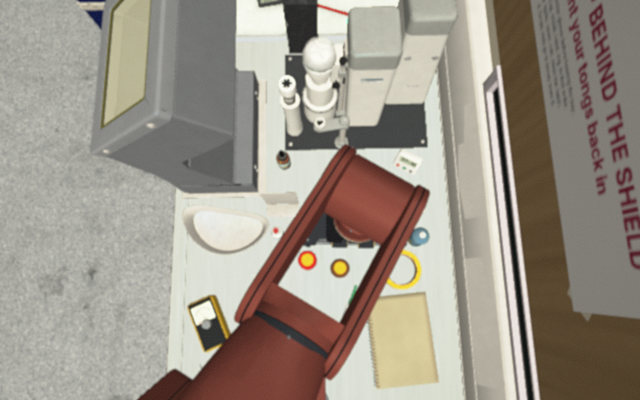

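The wrist view shows the clamp clear ahead, with the cap disc at (318,43) and the red plate at (321,145). I'll refine both positions from it.

Run:
```python
from h import *
T=dict(np.load('pics/top0.npz'));S=dict(np.load('pics/scene0.npz'));W=dict(np.load('pics/wrist1.npz'))
r=np.round
print(blobs(W["pixels"],'y')[0]);print(blobs(W["pixels"],'r')[0])
cv2.imwrite('pics/w1c.png',cv2.resize(W["pixels"][0:180,250:400,::-1],None,fx=3.3,fy=3.3,interpolation=3))
for p in [b for b in blobs(W["pixels"],'y')[0] if b[1][1]<80]:
    print('cap',tri([rayw(W,p[1]),ray(T,(346.2,180.8)),ray(S,(298.1,262.2))]))
print('camera',r(-W["world_to_cam"][:3,:3].T@W["world_to_cam"][:3,3],3))
```

```text
[([299, 25, 37, 35, 1017], [317.0, 42.1]), ([301, 71, 37, 10, 55], [319.02, 77.49]), ([399, 195, 73, 59, 1135], [438.1, 215.46]), ([224, 220, 25, 17, 324], [235.53, 228.74]), ([307, 236, 16, 25, 310], [313.17, 247.93]), ([275, 289, 2, 11, 16], [275.62, 293.38]), ([131, 300, 6, 8, 27], [133.11, 304.11])]
[([300, 137, 42, 15, 560], [320.5, 143.77]), ([156, 169, 10, 12, 99], [160.59, 174.65]), ([218, 202, 42, 35, 731], [241.36, 217.72])]
cap (array([ 0.5389828 , -0.1631496 ,  0.09719307]), [np.float64(0.0006983729322110164), np.float64(0.0006680474168151033), np.float64(7.344342619226016e-05)])
cap (array([ 0.52802378, -0.16287352,  0.08324837]), [np.float64(0.01709299385143117), np.float64(0.014051984744524916), np.float64(0.004119458796288719)])
camera [ 0.479 -0.163  0.35 ]
```

View pics/w1c.png

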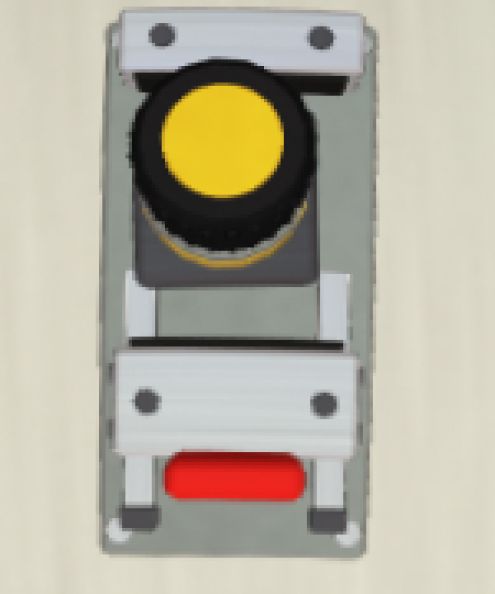

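Run:
```python
from h import *
W=dict(np.load('pics/wrist1.npz'))
def oz(u,v,z):
    o,d=rayw(W,(u/3.3+250,v/3.3)); return np.round((o+d*(z-o[2])/d[2])[:2]*1000,1)
for n,p,z in (('base',[(102,555),(363,557),(108,25),(378,28)],.012),('red top near/far',[(165,497),(303,497),(170,453),(300,453)],.065),('movjaw face top',[(130,343),(343,346)],.038),('movjaw near',[(117,450),(355,450)],.038),('fixed jaw back/front',[(122,10),(362,14),(122,70),(362,76)],.038),('foot near',[(135,285),(318,285)],.028),('cap disc',[(223,140)],.101),('rods',[(140,530),(327,530)],.025)):
    print(n,[oz(*q,z).tolist() for q in p])
```

```text
base [[421.6, -116.4], [417.3, -204.3], [603.0, -126.7], [598.6, -216.1]]
red top near/far [[446.2, -142.5], [444.7, -181.1], [458.6, -144.5], [457.1, -180.6]]
movjaw face top [[491.0, -132.3], [487.4, -196.5]]
movjaw near [[458.4, -126.6], [455.5, -199.2]]
fixed jaw back/front [[598.3, -133.9], [594.1, -207.3], [577.7, -133.3], [572.9, -206.1]]
foot near [[509.7, -133.8], [507.2, -190.5]]
cap disc [[537.8, -162.9]]
rods [[431.4, -131.0], [428.9, -191.1]]
```

Emit:
carry_out:
  targets:
    - {"dx": 0,"dy": -3,"dz": -30,"wx": 0,"wy": 0,"wz": 0}
    - {"dx": 0,"dy": -3,"dz": -65,"wx": 0,"wy": 0,"wz": 0}
    - {"dx": 0,"dy": -3,"dz": -100,"wx": 0,"wy": 0,"wz": 0}
    - {"dx": 2,"dy": -3,"dz": -125,"wx": 0,"wy": 0,"wz": -1}
    - {"dx": 7,"dy": -3,"dz": -125,"wx": 0,"wy": 0,"wz": -1}
    - {"dx": 12,"dy": -3,"dz": -125,"wx": 0,"wy": 0,"wz": -1}
    - {"dx": 15,"dy": -3,"dz": -125,"wx": 0,"wy": 0,"wz": -1}
    - {"dx": 18,"dy": -3,"dz": -125,"wx": 0,"wy": 0,"wz": -1}
  jaw: 0

```text
clock: 3.75
tcp_pos: [0.4263, -0.1635, 0.0373]
eef_rot: [1.0, -0.03, 0.001, 0.0]
force: [1.0, 0.5, 0.7]
finger_gap: 0.0005
```

```bash
python3 snap.py 2 wrist
```

```text
{'clock': 3.75, 'joint_positions': [-0.5394, -0.0044, 2.0903, 0.0, 1.0537, 1.0907], 'tcp_pos': [0.4263, -0.1635, 0.0373], 'eef_rot': [0.9996, -0.0296, 0.0009, 0.0005], 'force': [0.9757, 0.4726, 0.6801], 'ft_torque': [-0.0083, 0.1235, -0.0033], 'finger_gap': 0.0005}
```

View pics/wrist2.png

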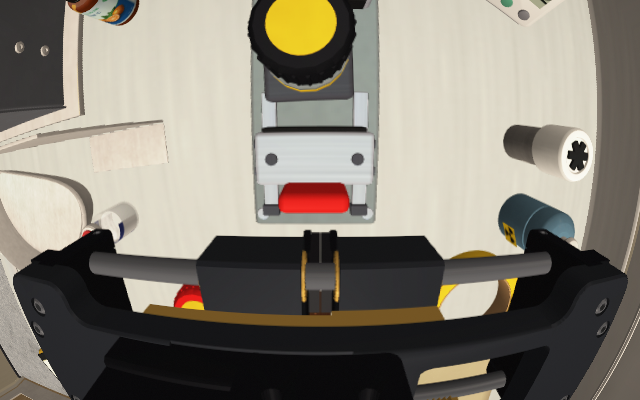

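The closed fingers at (320,270) stand squarely in front of the red plate at (314,198). I'll push slowly.

Emit:
carry_out:
  targets:
    - {"dx": 2,"dy": 0,"dz": 0,"wx": 0,"wy": 0,"wz": 0}
    - {"dx": 4,"dy": 0,"dz": 0,"wx": 0,"wy": 0,"wz": 0}
    - {"dx": 6,"dy": 0,"dz": 0,"wx": 0,"wy": 0,"wz": 0}
    - {"dx": 8,"dy": 0,"dz": 0,"wx": 0,"wy": 0,"wz": 0}
    - {"dx": 10,"dy": 0,"dz": 0,"wx": 0,"wy": 0,"wz": 0}
    - {"dx": 12,"dy": 0,"dz": 0,"wx": 0,"wy": 0,"wz": 0}
    - {"dx": 14,"dy": -0.5,"dz": 0,"wx": 0,"wy": 0,"wz": 0}
    - {"dx": 16,"dy": -0.5,"dz": 0,"wx": 0,"wy": 0,"wz": 0}
    - {"dx": 18,"dy": -0.5,"dz": 0,"wx": 0,"wy": 0,"wz": 0}
    - {"dx": 20,"dy": -0.5,"dz": 0,"wx": 0,"wy": 0,"wz": 0}

```text
clock: 5.05
tcp_pos: [0.4441, -0.1636, 0.0359]
eef_rot: [1.0, -0.03, -0.001, -0.0]
force: [-5.1, -1.3, 2.3]
finger_gap: 0.0
```

In contact, and the jaw is sliding at about 5 N.

Emit:
carry_out:
  targets:
    - {"dx": 2,"dy": 0,"dz": 0,"wx": 0,"wy": 0,"wz": 0}
    - {"dx": 4,"dy": 0,"dz": 0,"wx": 0,"wy": 0,"wz": 0}
    - {"dx": 6,"dy": 0,"dz": 0,"wx": 0,"wy": 0,"wz": 0}
    - {"dx": 8,"dy": -0.5,"dz": 0,"wx": 0,"wy": 0,"wz": 0}
    - {"dx": 10,"dy": -0.5,"dz": 0,"wx": 0,"wy": 0,"wz": 0}
    - {"dx": 12,"dy": -0.5,"dz": 0,"wx": 0,"wy": 0,"wz": 0}
    - {"dx": 14,"dy": -0.5,"dz": 0,"wx": 0,"wy": 0,"wz": 0}

```text
clock: 5.92
tcp_pos: [0.4564, -0.1642, 0.0357]
eef_rot: [1.0, -0.03, -0.003, -0.0]
force: [-11.2, -0.5, 7.8]
finger_gap: 0.0007
```

Emit:
carry_out:
  targets:
    - {"dx": 1.5,"dy": 0,"dz": 0,"wx": 0,"wy": 0,"wz": 0}
    - {"dx": 3,"dy": 0,"dz": 0,"wx": 0,"wy": 0,"wz": 0}
    - {"dx": 4.5,"dy": -0.5,"dz": 0,"wx": 0,"wy": 0,"wz": 0}
    - {"dx": 6,"dy": -0.5,"dz": 0,"wx": 0,"wy": 0,"wz": 0}

```text
clock: 6.42
tcp_pos: [0.4605, -0.1644, 0.0354]
eef_rot: [1.0, -0.029, -0.005, -0.0]
force: [-20.3, -2.4, 14.5]
finger_gap: 0.0004
```

Emit:
carry_out:
  targets:
    - {"dx": 0.5,"dy": 0,"dz": 0,"wx": 0,"wy": 0,"wz": 0}
    - {"dx": 0.5,"dy": 0,"dz": 0,"wx": 0,"wy": 0,"wz": 0}

```text
clock: 6.68
tcp_pos: [0.4605, -0.1644, 0.0354]
eef_rot: [1.0, -0.029, -0.006, -0.0]
force: [-19.9, -1.8, 13.1]
finger_gap: 0.0002
```

```bash
python3 snap.py 3 wrist
python3 - <<'E'
import cv2
w=cv2.imread('pics/wrist3.png'); cv2.imwrite('pics/w3c.png',cv2.resize(w[0:240,210:430],None,fx=2.4,fy=2.4,interpolation=3))
E
```

```text
{'clock': 6.675, 'joint_positions': [-0.5011, 0.0881, 1.9985, -0.0049, 1.0656, 1.1309], 'tcp_pos': [0.4605, -0.1644, 0.0354], 'eef_rot': [0.9996, -0.0294, -0.0057, -0.0005], 'force': [-19.8599, -1.7939, 13.1412], 'ft_torque': [-0.3486, 3.5617, -0.0018], 'finger_gap': 0.0002}
```

View pics/w3c.png

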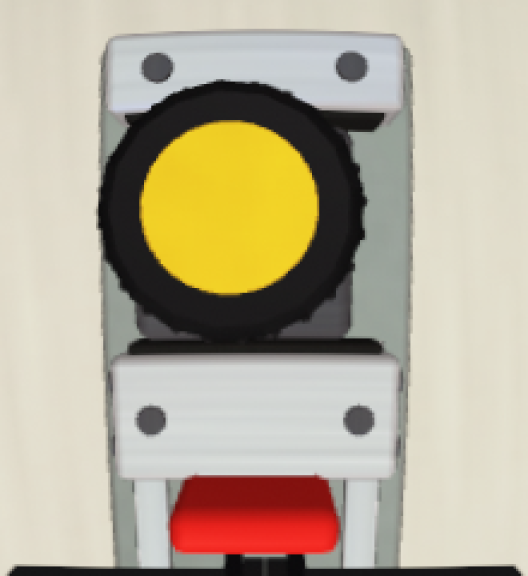

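Emit:
carry_out:
  targets:
    - {"dx": -4,"dy": 0,"dz": 0,"wx": 0,"wy": 0,"wz": 0}
    - {"dx": -14,"dy": 0,"dz": 0,"wx": 0,"wy": 0,"wz": 0}
    - {"dx": -24,"dy": 0,"dz": 5,"wx": 0,"wy": 0,"wz": 0}
    - {"dx": -28,"dy": 0,"dz": 40,"wx": 0,"wy": 0,"wz": 0}
    - {"dx": -15,"dy": 0,"dz": 85,"wx": 0,"wy": 0,"wz": 0}
    - {"dx": 10,"dy": 0,"dz": 110,"wx": 0,"wy": 0,"wz": 0}
    - {"dx": 30,"dy": 0,"dz": 115,"wx": 0,"wy": 0,"wz": 0}
    - {"dx": 30,"dy": 0,"dz": 115,"wx": 0,"wy": 0,"wz": 0}
  jaw: 87

```text
clock: 7.72
tcp_pos: [0.4968, -0.1649, 0.1524]
eef_rot: [1.0, -0.029, 0.001, 0.0]
force: [-0.2, 0.2, -0.8]
finger_gap: 0.0722
```

```bash
python3 snap.py 4 wrist
python3 - <<'E'
from h import *
w=cv2.imread('pics/wrist4.png'); cv2.imwrite('pics/w4c.png',cv2.resize(w[0:300,170:470],None,fx=2.,fy=2.,interpolation=3))
for i in (3,4):
    W=dict(np.load(f'pics/wrist{i}.npz')); print(i,[b for b in blobs(W["pixels"],'y')[0] if b[0][4]>500],blobs(W["pixels"],'r')[0])
E
```

```text
{'clock': 7.725, 'joint_positions': [-0.4713, 0.0101, 1.8379, 0.0002, 1.2912, 1.1583], 'tcp_pos': [0.4968, -0.1649, 0.1524], 'eef_rot': [0.9996, -0.0294, 0.0011, 0.0004], 'force': [-0.2255, 0.1986, -0.8419], 'ft_torque': [-0.0289, 0.2251, 0.0082], 'finger_gap': 0.0722}
3 [([268, 50, 75, 73, 4249], [305.07, 86.07]), ([440, 284, 69, 36, 1422], [470.3, 300.13])] [([281, 199, 70, 32, 2051], [315.98, 214.77])]
4 [([296, 128, 38, 37, 1114], [314.43, 146.03])] [([299, 203, 41, 19, 722], [319.02, 212.2]), ([231, 289, 35, 31, 379], [253.5, 302.44])]
```

View pics/w4c.png

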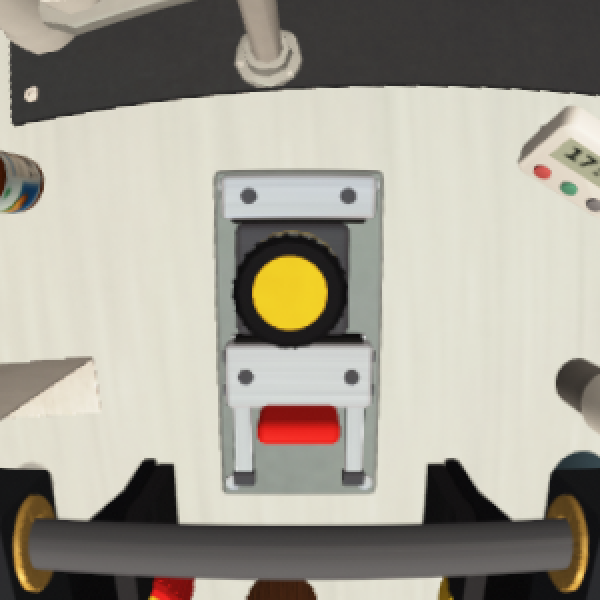

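The jaw now bears on the foot at both sides, with the rubber strips at crop rows 222 and 340. I'll triangulate the cap.

Run:
```python
from h import *
A=dict(np.load('pics/wrist3.npz'));W=dict(np.load('pics/wrist4.npz'))
print(tri([rayw(A,(305.07,86.07)),rayw(W,(314.43,146.03))]))
for z in (.097,.101):
  for f,p in ((A,(305.07,86.07)),(W,(314.43,146.03))):
    o,d=rayw(f,p); print(z,(o+d*(z-o[2])/d[2]).round(4))
def oz(u,v,z):
    o,d=rayw(W,(u/2+170,v/2)); return np.round((o+d*(z-o[2])/d[2])*1000,1)
print([oz(*p,.038).tolist() for p in ((235,222),(365,222),(230,338),(365,340))])
```

```text
(array([ 0.54528981, -0.16389157,  0.10227698]), [np.float64(8.025177484167766e-06), np.float64(8.025177484215132e-06)])
0.097 [ 0.5457 -0.1637  0.097 ]
0.097 [ 0.5448 -0.1638  0.097 ]
0.101 [ 0.5454 -0.1638  0.101 ]
0.101 [ 0.5452 -0.1639  0.101 ]
[[575.5, -138.4, 38.0], [571.8, -201.7, 38.0], [518.0, -131.7, 38.0], [513.0, -199.1, 38.0]]
```

Emit:
carry_out:
  targets:
    - {"dx": 20,"dy": 0.5,"dz": 0,"wx": 0,"wy": 0,"wz": -10}
    - {"dx": 40,"dy": 1,"dz": 0,"wx": 0,"wy": 0,"wz": -20}
    - {"dx": 48.5,"dy": 1,"dz": 0,"wx": 0,"wy": 0,"wz": -30}
    - {"dx": 48.5,"dy": 1,"dz": 0,"wx": 0,"wy": 0,"wz": -40}
    - {"dx": 48.5,"dy": 1,"dz": 0,"wx": 0,"wy": 0,"wz": -50}
    - {"dx": 48.5,"dy": 1,"dz": -5,"wx": 0,"wy": 0,"wz": -60}
    - {"dx": 48.5,"dy": 1,"dz": -15,"wx": 0,"wy": 0,"wz": -70}
    - {"dx": 48.5,"dy": 1,"dz": -30,"wx": 0,"wy": 0,"wz": -70}
    - {"dx": 48.5,"dy": 1,"dz": -30,"wx": 0,"wy": 0,"wz": -70}
    - {"dx": 48.5,"dy": 1,"dz": -30,"wx": 0,"wy": 0,"wz": -70}
  jaw: 87

```text
clock: 9.02
tcp_pos: [0.5439, -0.1636, 0.1211]
eef_rot: [0.802, -0.597, -0.0, 0.0]
force: [0.2, -0.5, 0.9]
finger_gap: 0.0871
```

```bash
python3 snap.py 5 wrist
```

```text
{'clock': 9.025, 'joint_positions': [-0.431, 0.1501, 1.7506, -0.0, 1.2414, 2.4193], 'tcp_pos': [0.5439, -0.1636, 0.1211], 'eef_rot': [0.8022, -0.597, -0.0002, 0.0001], 'force': [0.2205, -0.468, 0.941], 'ft_torque': [0.0562, 0.118, 0.0093], 'finger_gap': 0.0871}
```

View pics/wrist5.png

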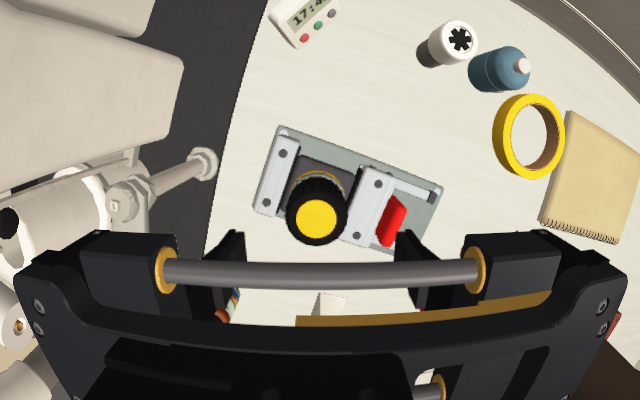

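The cap at (317,218) sits midway between the fingertips at (238,250) and (405,250). I'll correct 1.4 mm in x, descend and grip.

Emit:
carry_out:
  targets:
    - {"dx": 1.4,"dy": -0.2,"dz": -12,"wx": 0,"wy": 0,"wz": 0}
    - {"dx": 1.4,"dy": -0.2,"dz": -24,"wx": 0,"wy": 0,"wz": 0}
    - {"dx": 1.4,"dy": -0.2,"dz": -36,"wx": 0,"wy": 0,"wz": 0}
    - {"dx": 1.4,"dy": -0.2,"dz": -46,"wx": 0,"wy": 0,"wz": 0}
    - {"dx": 1.4,"dy": -0.2,"dz": -51,"wx": 0,"wy": 0,"wz": 0}
    - {"dx": 1.4,"dy": -0.2,"dz": -51,"wx": 0,"wy": 0,"wz": 0}
  jaw: 62

```text
clock: 9.82
tcp_pos: [0.5454, -0.1637, 0.0698]
eef_rot: [0.802, -0.598, -0.0, 0.0]
force: [-0.0, -0.2, -0.3]
finger_gap: 0.0626
```

Emit:
carry_out:
  targets:
    - {"dx": 0,"dy": 0,"dz": 0,"wx": 0,"wy": 0,"wz": 0}
    - {"dx": 0,"dy": 0,"dz": 0,"wx": 0,"wy": 0,"wz": 0}
    - {"dx": 0,"dy": 0,"dz": 0,"wx": 0,"wy": 0,"wz": 0}
    - {"dx": 0,"dy": 0,"dz": 0,"wx": 0,"wy": 0,"wz": 0}
  jaw: 30
  grip_force: 25

```text
clock: 10.32
tcp_pos: [0.5461, -0.1641, 0.0708]
eef_rot: [0.802, -0.598, 0.001, -0.0]
force: [-0.1, 0.3, 2.9]
finger_gap: 0.0438
```

```bash
python3 snap.py 6
```

```text
{'clock': 10.325, 'joint_positions': [-0.4301, 0.2117, 1.7824, 0.0, 1.1464, 2.422], 'tcp_pos': [0.5461, -0.1641, 0.0708], 'eef_rot': [0.8017, -0.5977, 0.0006, -0.0001], 'force': [-0.0696, 0.2777, 2.8643], 'ft_torque': [0.0606, 0.0708, -0.0004], 'finger_gap': 0.0438}
```

The grip is centred, with lateral force near 0. I'll firm it up and begin unscrewing.

Emit:
carry_out:
  targets:
    - {"dx": 0,"dy": 0,"dz": 0,"wx": 0,"wy": 0,"wz": 0}
    - {"dx": 0,"dy": 0,"dz": 0,"wx": 0,"wy": 0,"wz": 0}
    - {"dx": 0,"dy": 0,"dz": 0.1,"wx": 0,"wy": 0,"wz": 4}
    - {"dx": 0,"dy": 0,"dz": 0.25,"wx": 0,"wy": 0,"wz": 10}
    - {"dx": 0,"dy": 0,"dz": 0.4,"wx": 0,"wy": 0,"wz": 16}
    - {"dx": 0,"dy": 0,"dz": 0.55,"wx": 0,"wy": 0,"wz": 22}
    - {"dx": 0,"dy": 0,"dz": 0.7,"wx": 0,"wy": 0,"wz": 28}
  jaw: 30
  grip_force: 45

```text
clock: 11.2
tcp_pos: [0.5459, -0.1638, 0.071]
eef_rot: [0.923, -0.385, 0.0, -0.0]
force: [1.5, 0.1, 0.9]
finger_gap: 0.043
```

```bash
python3 snap.py 7
```

```text
{'clock': 11.2, 'joint_positions': [-0.4301, 0.2114, 1.7823, 0.0004, 1.1472, 1.9299], 'tcp_pos': [0.5459, -0.1638, 0.071], 'eef_rot': [0.9231, -0.3845, 0.0003, -0.0002], 'force': [1.5077, 0.1467, 0.8835], 'ft_torque': [0.0474, -0.1862, -0.0651], 'finger_gap': 0.043}
```

Emit:
carry_out:
  targets:
    - {"dx": 0,"dy": 0,"dz": 0.25,"wx": 0,"wy": 0,"wz": 9}
    - {"dx": 0,"dy": 0,"dz": 0.5,"wx": 0,"wy": 0,"wz": 18}
    - {"dx": 0,"dy": 0,"dz": 0.7,"wx": 0,"wy": 0,"wz": 27}
    - {"dx": 0,"dy": 0,"dz": 0.9,"wx": 0,"wy": 0,"wz": 36}
    - {"dx": 0,"dy": 0,"dz": 1.15,"wx": 0,"wy": 0,"wz": 45}
    - {"dx": 0,"dy": 0,"dz": 1.4,"wx": 0,"wy": 0,"wz": 54}
    - {"dx": 0,"dy": 0,"dz": 1.6,"wx": 0,"wy": 0,"wz": 63}
    - {"dx": 0,"dy": 0,"dz": 1.8,"wx": 0,"wy": 0,"wz": 72}
    - {"dx": 0,"dy": 0,"dz": 2.05,"wx": 0,"wy": 0,"wz": 81}
    - {"dx": 0,"dy": 0,"dz": 2.3,"wx": 0,"wy": 0,"wz": 90}
    - {"dx": 0,"dy": 0,"dz": 2.5,"wx": 0,"wy": 0,"wz": 99}
    - {"dx": 0,"dy": 0,"dz": 2.7,"wx": 0,"wy": 0,"wz": 108}

```text
clock: 12.7
tcp_pos: [0.546, -0.1643, 0.0736]
eef_rot: [0.853, 0.522, 0.0, 0.001]
force: [3.0, -0.8, 0.1]
finger_gap: 0.0432
```

```bash
python3 snap.py 8 wrist
```

```text
{'clock': 12.7, 'joint_positions': [-0.4304, 0.2082, 1.7807, -0.0002, 1.1516, 0.0432], 'tcp_pos': [0.546, -0.1643, 0.0736], 'eef_rot': [0.8532, 0.5215, 0.0003, 0.0005], 'force': [2.9743, -0.8493, 0.0527], 'ft_torque': [-0.3269, -0.3682, -0.0334], 'finger_gap': 0.0432}
```

View pics/wrist8.png

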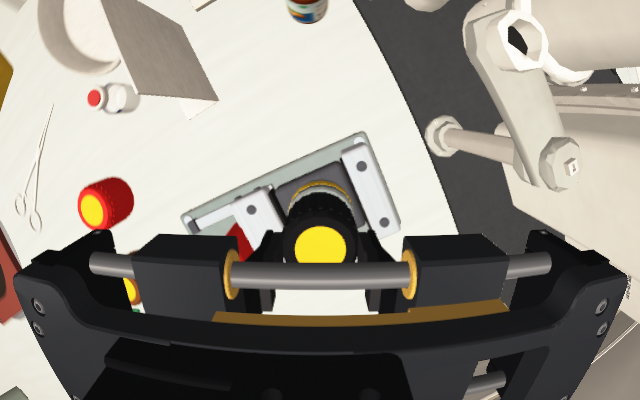

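The cap is held at (320,245) and the pot is unmoved between the jaws. Continuing, and yielding slightly in +x.

Emit:
carry_out:
  targets:
    - {"dx": 0.2,"dy": 0,"dz": 0.25,"wx": 0,"wy": 0,"wz": 9}
    - {"dx": 0.4,"dy": 0,"dz": 0.5,"wx": 0,"wy": 0,"wz": 18}
    - {"dx": 0.4,"dy": 0,"dz": 0.7,"wx": 0,"wy": 0,"wz": 27}
    - {"dx": 0.4,"dy": 0,"dz": 0.9,"wx": 0,"wy": 0,"wz": 36}
    - {"dx": 0.4,"dy": 0,"dz": 1.15,"wx": 0,"wy": 0,"wz": 45}
    - {"dx": 0.4,"dy": 0,"dz": 1.4,"wx": 0,"wy": 0,"wz": 54}
    - {"dx": 0.4,"dy": 0,"dz": 1.6,"wx": 0,"wy": 0,"wz": 63}
    - {"dx": 0.4,"dy": 0,"dz": 1.8,"wx": 0,"wy": 0,"wz": 72}
    - {"dx": 0.4,"dy": 0,"dz": 2.05,"wx": 0,"wy": 0,"wz": 81}
    - {"dx": 0.4,"dy": 0,"dz": 2.3,"wx": 0,"wy": 0,"wz": 90}
    - {"dx": 0.4,"dy": 0,"dz": 2.5,"wx": 0,"wy": 0,"wz": 99}
    - {"dx": 0.4,"dy": 0,"dz": 2.7,"wx": 0,"wy": 0,"wz": 108}

```text
clock: 14.25
tcp_pos: [0.5459, -0.1636, 0.0762]
eef_rot: [0.081, 0.997, 0.0, -0.0]
force: [2.6, 0.6, 1.5]
finger_gap: 0.0432
```

Emit:
carry_out:
  targets:
    - {"dx": 0,"dy": 0,"dz": 0.25,"wx": 0,"wy": 0,"wz": 9}
    - {"dx": 0,"dy": 0,"dz": 0.5,"wx": 0,"wy": 0,"wz": 18}
    - {"dx": 0,"dy": 0,"dz": 0.7,"wx": 0,"wy": 0,"wz": 27}
    - {"dx": 0,"dy": 0,"dz": 0.8,"wx": 0,"wy": 0,"wz": 32}
    - {"dx": 0,"dy": 0,"dz": 0.8,"wx": 0,"wy": 0,"wz": 32}

```text
clock: 14.88
tcp_pos: [0.5457, -0.1637, 0.0769]
eef_rot: [-0.195, 0.981, 0.0, -0.0]
force: [-0.2, 0.4, 1.5]
finger_gap: 0.0432
```

```bash
python3 snap.py 9 wrist
```

```text
{'clock': 14.875, 'joint_positions': [-0.4299, 0.2046, 1.778, 0.0001, 1.1598, -2.3922], 'tcp_pos': [0.5457, -0.1637, 0.0769], 'eef_rot': [-0.1945, 0.9809, 0.0002, -0.0003], 'force': [-0.2235, 0.4413, 1.4508], 'ft_torque': [0.1458, -0.0284, 0.0628], 'finger_gap': 0.0432}
```

View pics/wrist9.png

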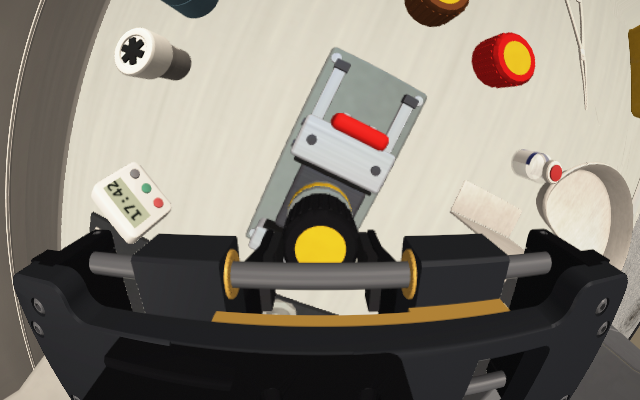

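276° done, with forces small throughout. Now I open, wind back and regrip.

Emit:
carry_out:
  targets:
    - {"dx": 0,"dy": 0,"dz": 0,"wx": 0,"wy": 0,"wz": 0}
    - {"dx": 0,"dy": 0,"dz": 0,"wx": 0,"wy": 0,"wz": 0}
    - {"dx": 0,"dy": 0,"dz": 0,"wx": 0,"wy": 0,"wz": -4}
    - {"dx": 0,"dy": 0,"dz": 0,"wx": 0,"wy": 0,"wz": -14}
    - {"dx": 0,"dy": 0,"dz": 0,"wx": 0,"wy": 0,"wz": -24}
    - {"dx": 0,"dy": 0,"dz": 0,"wx": 0,"wy": 0,"wz": -34}
    - {"dx": 0,"dy": 0,"dz": 0,"wx": 0,"wy": 0,"wz": -44}
    - {"dx": 0,"dy": 0,"dz": 0,"wx": 0,"wy": 0,"wz": -54}
    - {"dx": 0,"dy": 0,"dz": 0,"wx": 0,"wy": 0,"wz": -64}
    - {"dx": 0,"dy": 0,"dz": 0,"wx": 0,"wy": 0,"wz": -74}
    - {"dx": 0,"dy": 0,"dz": 0,"wx": 0,"wy": 0,"wz": -84}
    - {"dx": 0,"dy": 0,"dz": 0,"wx": 0,"wy": 0,"wz": -94}
  jaw: 62

```text
clock: 16.42
tcp_pos: [0.5458, -0.1638, 0.0768]
eef_rot: [0.586, 0.81, -0.0, -0.0]
force: [0.8, -0.0, 1.0]
finger_gap: 0.0622
```

Emit:
carry_out:
  targets:
    - {"dx": 0,"dy": 0,"dz": 0,"wx": 0,"wy": 0,"wz": -10}
    - {"dx": 0,"dy": 0,"dz": 0,"wx": 0,"wy": 0,"wz": -20}
    - {"dx": 0,"dy": 0,"dz": 0,"wx": 0,"wy": 0,"wz": -30}
    - {"dx": 0,"dy": 0,"dz": 0,"wx": 0,"wy": 0,"wz": -40}
    - {"dx": 0,"dy": 0,"dz": 0,"wx": 0,"wy": 0,"wz": -50}
    - {"dx": 0,"dy": 0,"dz": 0,"wx": 0,"wy": 0,"wz": -60}
    - {"dx": 0,"dy": 0,"dz": 0,"wx": 0,"wy": 0,"wz": -70}
    - {"dx": 0,"dy": 0,"dz": 0,"wx": 0,"wy": 0,"wz": -80}
    - {"dx": 0,"dy": 0,"dz": 0,"wx": 0,"wy": 0,"wz": -90}
    - {"dx": 0,"dy": 0,"dz": 0,"wx": 0,"wy": 0,"wz": -100}

```text
clock: 17.68
tcp_pos: [0.5458, -0.1638, 0.0768]
eef_rot: [0.997, 0.072, -0.0, -0.0]
force: [-1.6, 0.1, -0.9]
finger_gap: 0.0619
```

Emit:
carry_out:
  targets:
    - {"dx": 0,"dy": 0,"dz": 0,"wx": 0,"wy": 0,"wz": -10}
    - {"dx": 0,"dy": 0,"dz": 0,"wx": 0,"wy": 0,"wz": -20}
    - {"dx": 0,"dy": 0,"dz": 0,"wx": 0,"wy": 0,"wz": -30}
    - {"dx": 0,"dy": 0,"dz": 0,"wx": 0,"wy": 0,"wz": -40}
    - {"dx": 0,"dy": 0,"dz": 0,"wx": 0,"wy": 0,"wz": -50}
    - {"dx": 0,"dy": 0,"dz": 0,"wx": 0,"wy": 0,"wz": -60}
    - {"dx": 0,"dy": 0,"dz": 0,"wx": 0,"wy": 0,"wz": -70}
    - {"dx": 0,"dy": 0,"dz": 0,"wx": 0,"wy": 0,"wz": -78}
    - {"dx": 0,"dy": 0,"dz": 0,"wx": 0,"wy": 0,"wz": -78}
    - {"dx": 0,"dy": 0,"dz": 0,"wx": 0,"wy": 0,"wz": -78}

```text
clock: 18.92
tcp_pos: [0.5459, -0.1638, 0.077]
eef_rot: [0.823, -0.568, -0.0, 0.0]
force: [0.2, 0.5, 0.5]
finger_gap: 0.0618
```

```bash
python3 snap.py 10 wrist
```

```text
{'clock': 18.925, 'joint_positions': [-0.4299, 0.2046, 1.7778, -0.0, 1.1594, 2.3501], 'tcp_pos': [0.5459, -0.1638, 0.077], 'eef_rot': [0.8227, -0.5684, -0.0001, 0.0], 'force': [0.1878, 0.5038, 0.4891], 'ft_torque': [0.0204, 0.0936, 0.0343], 'finger_gap': 0.0618}
```

View pics/wrist10.png

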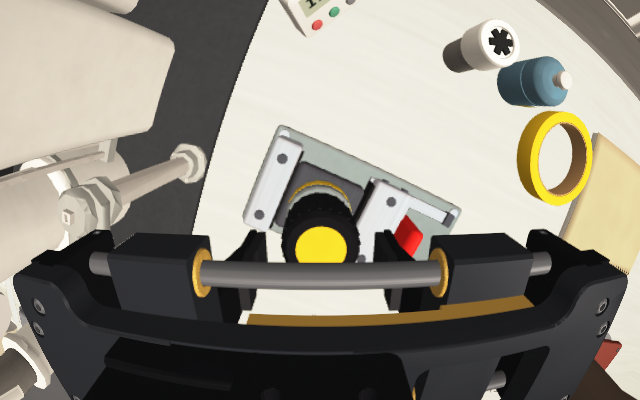

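The cap at (320,245) is centred between the open fingers. Regripping and continuing.

Emit:
carry_out:
  targets:
    - {"dx": 0,"dy": 0,"dz": 0,"wx": 0,"wy": 0,"wz": 0}
    - {"dx": 0,"dy": 0,"dz": 0,"wx": 0,"wy": 0,"wz": 0}
    - {"dx": 0,"dy": 0,"dz": 0,"wx": 0,"wy": 0,"wz": 0}
    - {"dx": 0,"dy": 0,"dz": 0,"wx": 0,"wy": 0,"wz": 0}
    - {"dx": 0,"dy": 0,"dz": 0,"wx": 0,"wy": 0,"wz": 0}
  jaw: 30
  grip_force: 45

```text
clock: 19.6
tcp_pos: [0.5461, -0.1638, 0.0772]
eef_rot: [0.822, -0.569, 0.0, -0.0]
force: [-0.4, -0.3, 0.1]
finger_gap: 0.043
```

Emit:
carry_out:
  targets:
    - {"dx": 0,"dy": 0,"dz": 0.2,"wx": 0,"wy": 0,"wz": 7}
    - {"dx": 0,"dy": 0,"dz": 0.4,"wx": 0,"wy": 0,"wz": 16}
    - {"dx": 0,"dy": 0,"dz": 0.6,"wx": 0,"wy": 0,"wz": 25}
    - {"dx": 0,"dy": 0,"dz": 0.85,"wx": 0,"wy": 0,"wz": 34}
    - {"dx": 0,"dy": 0,"dz": 1.1,"wx": 0,"wy": 0,"wz": 43}
    - {"dx": 0,"dy": 0,"dz": 1.3,"wx": 0,"wy": 0,"wz": 52}
    - {"dx": 0,"dy": 0,"dz": 1.5,"wx": 0,"wy": 0,"wz": 61}
    - {"dx": 0,"dy": 0,"dz": 1.75,"wx": 0,"wy": 0,"wz": 70}
    - {"dx": 0,"dy": 0,"dz": 2.0,"wx": 0,"wy": 0,"wz": 79}
    - {"dx": 0,"dy": 0,"dz": 2.2,"wx": 0,"wy": 0,"wz": 88}
    - {"dx": 0,"dy": 0,"dz": 2.4,"wx": 0,"wy": 0,"wz": 97}
    - {"dx": 0,"dy": 0,"dz": 2.6,"wx": 0,"wy": 0,"wz": 106}

```text
clock: 21.1
tcp_pos: [0.5465, -0.1645, 0.08]
eef_rot: [0.949, 0.316, 0.0, 0.001]
force: [0.7, -1.5, -0.0]
finger_gap: 0.043
```

```bash
python3 snap.py 11
```

```text
{'clock': 21.1, 'joint_positions': [-0.4301, 0.2012, 1.7755, -0.0005, 1.1634, 0.4972], 'tcp_pos': [0.5465, -0.1645, 0.08], 'eef_rot': [0.9487, 0.3163, 0.0004, 0.0007], 'force': [0.7222, -1.4837, -0.0337], 'ft_torque': [-0.2996, -0.0627, -0.0557], 'finger_gap': 0.043}
```

Emit:
carry_out:
  targets:
    - {"dx": 0,"dy": 0,"dz": 0.25,"wx": 0,"wy": 0,"wz": 9}
    - {"dx": 0,"dy": 0,"dz": 0.5,"wx": 0,"wy": 0,"wz": 18}
    - {"dx": 0,"dy": 0,"dz": 0.7,"wx": 0,"wy": 0,"wz": 27}
    - {"dx": 0,"dy": 0,"dz": 0.9,"wx": 0,"wy": 0,"wz": 36}
    - {"dx": 0,"dy": 0,"dz": 1.15,"wx": 0,"wy": 0,"wz": 45}
    - {"dx": 0,"dy": 0,"dz": 1.4,"wx": 0,"wy": 0,"wz": 54}
    - {"dx": 0,"dy": 0,"dz": 1.6,"wx": 0,"wy": 0,"wz": 63}
    - {"dx": 0,"dy": 0,"dz": 1.8,"wx": 0,"wy": 0,"wz": 72}
    - {"dx": 0,"dy": 0,"dz": 2.05,"wx": 0,"wy": 0,"wz": 81}
    - {"dx": 0,"dy": 0,"dz": 2.3,"wx": 0,"wy": 0,"wz": 90}
    - {"dx": 0,"dy": 0,"dz": 2.5,"wx": 0,"wy": 0,"wz": 99}
    - {"dx": 0,"dy": 0,"dz": 2.7,"wx": 0,"wy": 0,"wz": 108}

```text
clock: 22.6
tcp_pos: [0.5467, -0.1639, 0.0828]
eef_rot: [0.302, 0.953, 0.0, 0.001]
force: [1.8, 0.8, -0.3]
finger_gap: 0.0427
```

Emit:
carry_out:
  targets:
    - {"dx": 0,"dy": 0,"dz": 0.25,"wx": 0,"wy": 0,"wz": 9}
    - {"dx": 0,"dy": 0,"dz": 0.5,"wx": 0,"wy": 0,"wz": 18}
    - {"dx": 0,"dy": 0,"dz": 0.7,"wx": 0,"wy": 0,"wz": 27}
    - {"dx": 0,"dy": 0,"dz": 0.9,"wx": 0,"wy": 0,"wz": 36}
    - {"dx": 0,"dy": 0,"dz": 1.15,"wx": 0,"wy": 0,"wz": 45}
    - {"dx": 0,"dy": 0,"dz": 1.15,"wx": 0,"wy": 0,"wz": 45}

```text
clock: 23.35
tcp_pos: [0.5461, -0.1636, 0.0837]
eef_rot: [-0.083, 0.997, 0.0, 0.0]
force: [-0.4, 0.5, 1.6]
finger_gap: 0.0431
```

Emit:
carry_out:
  targets:
    - {"dx": 0,"dy": 0,"dz": 0.4,"wx": 0,"wy": 0,"wz": 0}
    - {"dx": 0,"dy": 0,"dz": 0.8,"wx": 0,"wy": 0,"wz": 0}
    - {"dx": 0,"dy": 0,"dz": 0.8,"wx": 0,"wy": 0,"wz": 0}

```text
clock: 23.72
tcp_pos: [0.5458, -0.1638, 0.0841]
eef_rot: [-0.083, 0.997, 0.0, -0.0]
force: [0.1, 1.4, -0.5]
finger_gap: 0.0431
```

```bash
python3 snap.py 12 wrist
```

```text
{'clock': 23.725, 'joint_positions': [-0.4299, 0.1959, 1.7733, -0.0, 1.1729, -2.1671], 'tcp_pos': [0.5458, -0.1638, 0.0841], 'eef_rot': [-0.0831, 0.9965, 0.0001, -0.0002], 'force': [0.0762, 1.3952, -0.5351], 'ft_torque': [0.2918, -0.0533, -0.0169], 'finger_gap': 0.0431}
```

View pics/wrist12.png

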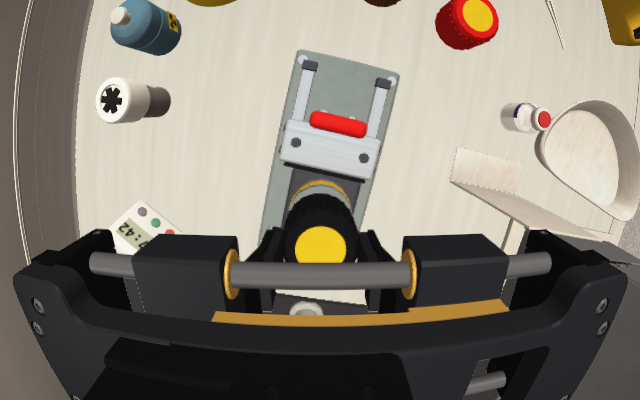

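About 535° in total, and fz is about 0. I'll do a careful lift test.

Emit:
carry_out:
  targets:
    - {"dx": 0,"dy": 0,"dz": 0.7,"wx": 0,"wy": 0,"wz": 0}
    - {"dx": 0,"dy": 0,"dz": 1.5,"wx": 0,"wy": 0,"wz": 0}
    - {"dx": 0,"dy": 0,"dz": 2.2,"wx": 0,"wy": 0,"wz": 0}
    - {"dx": 0,"dy": 0,"dz": 2.2,"wx": 0,"wy": 0,"wz": 0}

```text
clock: 24.28
tcp_pos: [0.546, -0.1639, 0.0866]
eef_rot: [-0.084, 0.997, -0.0, -0.0]
force: [0.6, 0.3, -2.3]
finger_gap: 0.043
```

Emit:
carry_out:
  targets:
    - {"dx": 0,"dy": 0,"dz": 1,"wx": 0,"wy": 0,"wz": 0}
    - {"dx": 0,"dy": 0,"dz": 2,"wx": 0,"wy": 0,"wz": 0}
    - {"dx": 0,"dy": 0,"dz": 3,"wx": 0,"wy": 0,"wz": 0}
    - {"dx": 0,"dy": 0,"dz": 4,"wx": 0,"wy": 0,"wz": 0}
    - {"dx": 0,"dy": 0,"dz": 4,"wx": 0,"wy": 0,"wz": 0}

```text
clock: 24.9
tcp_pos: [0.546, -0.1639, 0.0907]
eef_rot: [-0.084, 0.997, -0.0, 0.0]
force: [0.4, 0.5, -2.1]
finger_gap: 0.0427
```

It's free, with only the cap's weight felt. Lifting straight up.

Emit:
carry_out:
  targets:
    - {"dx": 0,"dy": 0,"dz": 4,"wx": 0,"wy": 0,"wz": 0}
    - {"dx": 0,"dy": 0,"dz": 8,"wx": 0,"wy": 0,"wz": 0}
    - {"dx": 0,"dy": 0,"dz": 14,"wx": 0,"wy": 0,"wz": 0}
    - {"dx": 0,"dy": 0,"dz": 20,"wx": 0,"wy": 0,"wz": 0}
    - {"dx": 0,"dy": 0,"dz": 28,"wx": 0,"wy": 0,"wz": 0}
    - {"dx": 0,"dy": 0,"dz": 36,"wx": 0,"wy": 0,"wz": 0}
    - {"dx": 0,"dy": 0,"dz": 46,"wx": 0,"wy": 0,"wz": 0}
    - {"dx": 0,"dy": 0,"dz": 60,"wx": 0,"wy": 0,"wz": 0}
    - {"dx": -20,"dy": 0,"dz": 75,"wx": 0,"wy": 0,"wz": 0}
    - {"dx": -50,"dy": 0,"dz": 90,"wx": 0,"wy": 0,"wz": 0}
    - {"dx": -80,"dy": 0,"dz": 95,"wx": 0,"wy": 0,"wz": 0}
    - {"dx": -80,"dy": 0,"dz": 95,"wx": 0,"wy": 0,"wz": 0}

```text
clock: 26.4
tcp_pos: [0.4654, -0.1641, 0.187]
eef_rot: [-0.083, 0.997, -0.001, 0.001]
force: [0.3, 0.3, -1.8]
finger_gap: 0.0428
```

```bash
python3 snap.py 13 wrist scene
```

```text
{'clock': 26.4, 'joint_positions': [-0.4988, -0.0943, 1.8721, -0.0002, 1.3619, -2.236], 'tcp_pos': [0.4654, -0.1641, 0.187], 'eef_rot': [-0.0831, 0.9965, -0.0006, 0.0007], 'force': [0.3411, 0.2504, -1.7934], 'ft_torque': [0.0426, -0.016, 0.0298], 'finger_gap': 0.0428}
```

View pics/scene13.png

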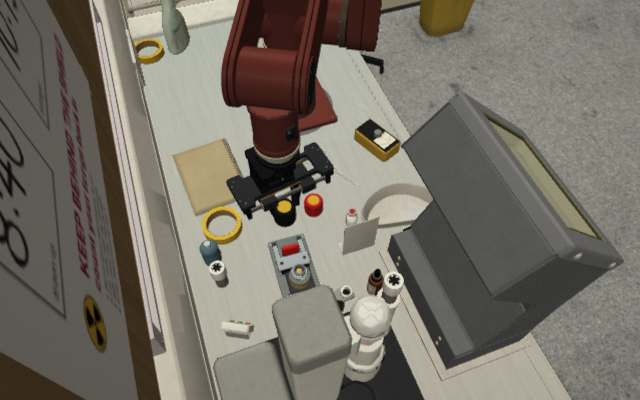

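View pics/wrist13.png

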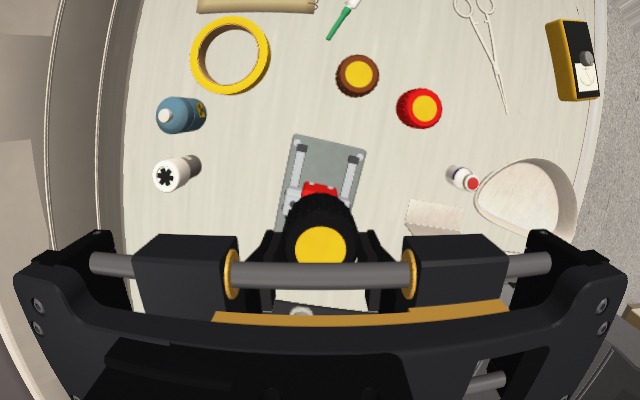

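The cap hangs upright in the fingers, and the open pot stays clamped at scene (298,272). Next, locate the dish floor precisely.

Run:
```python
from h import *
T=dict(np.load('pics/top0.npz'))
c=T["pixels"][190:265,170:280,::-1]; cv2.imwrite('pics/d.png',cv2.resize(c,None,fx=7,fy=7,interpolation=3))
```

```text
(no output)
```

View pics/d.png

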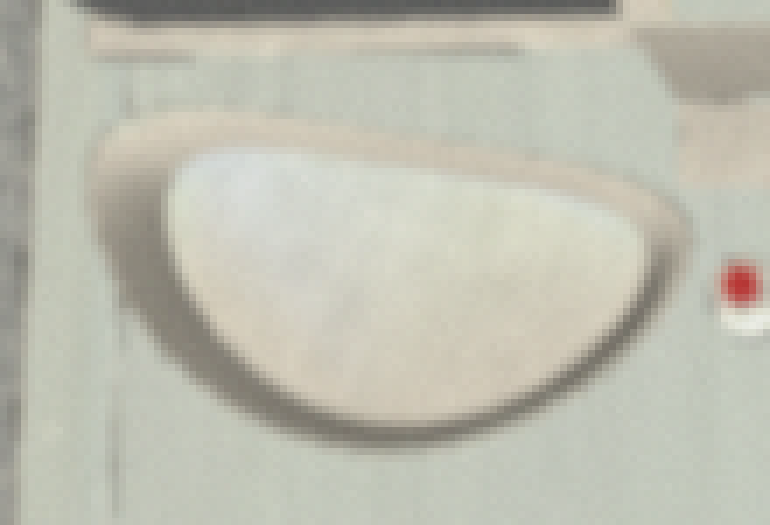

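Run:
```python
from h import *
T=dict(np.load('pics/top0.npz'));W=dict(np.load('pics/wrist13.npz'))
q=lambda x,y,z:onz(T,(x/7+170,y/7+190),z).round(4)[:2]
for n,p in (('L',(168,215)),('R',(648,250)),('top',(422,172)),('bot',(385,422)),('s1',(250,150)),('s2',(580,205))): print(n,q(*p,.005))
for n,p in (('rimL',(92,190)),('rimR',(690,240)),('rimtop',(400,135)),('rimbot',(385,448))): print(n,q(*p,.036))
print('screen foot',q(640,30,0),q(100,60,0)); print('plate foot near',q(690,185,0),q(765,185,0))
print('plate top L', q(650,20,.13))
def oz(u,v,z):
    o,d=rayw(W,(u,v)); return np.round((o+d*(z-o[2])/d[2])[:2],4)
print('wrist rim',oz(475,197,.036),oz(530,160,.036),oz(578,240,.036)); print('stock',oz(473,184,.057),'foot',oz(436,203,0),oz(406,203,0),oz(462,205,0))
```

```text
L [0.4661 0.2193]
R [0.4496 0.0454]
top [0.4799 0.1277]
bot [0.3896 0.1389]
s1 [0.4894 0.1904]
s2 [0.4666 0.0702]
rimL [0.4707 0.2366]
rimR [0.4484 0.0263]
rimtop [0.488  0.1288]
rimbot [0.3781 0.1314]
screen foot [0.5322 0.0496] [0.5251 0.2481]
plate foot near [0.4739 0.0309] [0.4733 0.0036]
plate top L [0.5066 0.0275]
wrist rim [0.4492 0.029 ] [0.3857 0.1016] [0.482  0.2567]
stock [0.4312 0.009 ] foot [ 0.4735 -0.0062] [ 0.4805 -0.0481] [0.4698 0.0335]
```

Dish spot ≈ (0.435, 0.133), yaw ≈ −10.7°. Carrying over in front of the plate.

Emit:
carry_out:
  targets:
    - {"dx": -15,"dy": 12,"dz": 0,"wx": 0,"wy": 0,"wz": 0}
    - {"dx": -35,"dy": 35,"dz": 0,"wx": 0,"wy": 0,"wz": -2}
    - {"dx": -50,"dy": 65,"dz": 0,"wx": 0,"wy": 0,"wz": -4}
    - {"dx": -57,"dy": 100,"dz": 0,"wx": 0,"wy": 0,"wz": -7}
    - {"dx": -57,"dy": 135,"dz": 0,"wx": 0,"wy": 0,"wz": -10}
    - {"dx": -55,"dy": 170,"dz": 0,"wx": 0,"wy": 0,"wz": -13}
    - {"dx": -50,"dy": 205,"dz": 0,"wx": 0,"wy": 0,"wz": -16}
    - {"dx": -45,"dy": 240,"dz": 0,"wx": 0,"wy": 0,"wz": -18}
    - {"dx": -38,"dy": 270,"dz": 0,"wx": 0,"wy": 0,"wz": -20}
    - {"dx": -32,"dy": 290,"dz": -10,"wx": 0,"wy": 0,"wz": -20}
    - {"dx": -30,"dy": 297,"dz": -30,"wx": 0,"wy": 0,"wz": -20}
    - {"dx": -30,"dy": 297,"dz": -40,"wx": 0,"wy": 0,"wz": -20}

```text
clock: 28.0
tcp_pos: [0.4358, 0.1339, 0.1444]
eef_rot: [0.09, 0.996, -0.0, -0.001]
force: [-0.2, 0.1, -2.2]
finger_gap: 0.0427
```

```bash
python3 snap.py 14 wrist scene
```

```text
{'clock': 28.0, 'joint_positions': [0.1247, -0.1494, 2.0042, 0.0001, 1.2887, -1.2659], 'tcp_pos': [0.4358, 0.1339, 0.1444], 'eef_rot': [0.09, 0.9959, -0.0002, -0.001], 'force': [-0.2131, 0.0873, -2.1677], 'ft_torque': [-0.0189, -0.036, -0.0403], 'finger_gap': 0.0427}
```

View pics/wrist14.png

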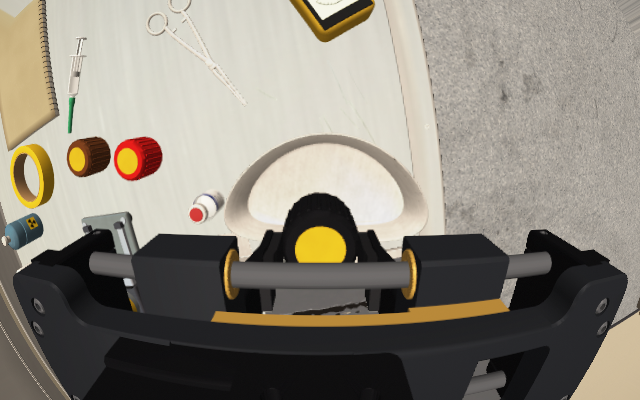

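View pics/scene14.png

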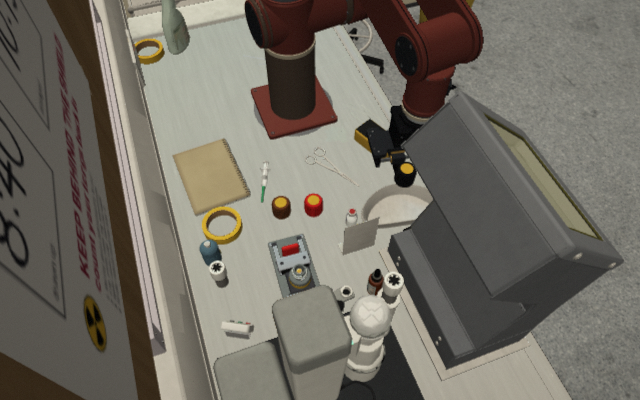

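The cap hangs over the dish's middle (cap at (320,240), dish spanning columns 228 to 428). Lowering.

Emit:
carry_out:
  targets:
    - {"dx": 0,"dy": 0,"dz": -20,"wx": 0,"wy": 0,"wz": 0}
    - {"dx": 0,"dy": 0,"dz": -40,"wx": 0,"wy": 0,"wz": 0}
    - {"dx": 0,"dy": 0,"dz": -60,"wx": 0,"wy": 0,"wz": 0}
    - {"dx": 0,"dy": 0,"dz": -80,"wx": 0,"wy": 0,"wz": 0}
    - {"dx": 0,"dy": 0,"dz": -95,"wx": 0,"wy": 0,"wz": 0}
    - {"dx": 0,"dy": 0,"dz": -106,"wx": 0,"wy": 0,"wz": 0}
    - {"dx": 0,"dy": 0,"dz": -112,"wx": 0,"wy": 0,"wz": 0}
    - {"dx": 0,"dy": 0,"dz": -116,"wx": 0,"wy": 0,"wz": 0}
    - {"dx": 0,"dy": 0,"dz": -116,"wx": 0,"wy": 0,"wz": 0}

```text
clock: 29.22
tcp_pos: [0.4361, 0.1332, 0.0296]
eef_rot: [0.091, 0.996, -0.0, 0.0]
force: [0.3, -0.0, -2.4]
finger_gap: 0.0427
```

Emit:
carry_out:
  targets:
    - {"dx": 0,"dy": 0,"dz": -2,"wx": 0,"wy": 0,"wz": 0}
    - {"dx": 0,"dy": 0,"dz": -4,"wx": 0,"wy": 0,"wz": 0}
    - {"dx": 0,"dy": 0,"dz": -6,"wx": 0,"wy": 0,"wz": 0}
    - {"dx": 0,"dy": 0,"dz": -6,"wx": 0,"wy": 0,"wz": 0}

```text
clock: 29.72
tcp_pos: [0.4358, 0.1331, 0.0234]
eef_rot: [0.091, 0.996, -0.0, -0.0]
force: [0.9, 0.0, -2.5]
finger_gap: 0.0428
```

Emit:
carry_out:
  targets:
    - {"dx": 0,"dy": 0,"dz": -1.2,"wx": 0,"wy": 0,"wz": 0}
    - {"dx": 0,"dy": 0,"dz": -2.4,"wx": 0,"wy": 0,"wz": 0}
    - {"dx": 0,"dy": 0,"dz": -3.6,"wx": 0,"wy": 0,"wz": 0}
    - {"dx": 0,"dy": 0,"dz": -3.6,"wx": 0,"wy": 0,"wz": 0}

```text
clock: 30.22
tcp_pos: [0.4359, 0.1331, 0.0198]
eef_rot: [0.091, 0.996, -0.0, -0.0]
force: [-0.0, -0.6, -0.8]
finger_gap: 0.0427
```

Emit:
carry_out:
  targets:
    - {"dx": 0,"dy": 0,"dz": -1,"wx": 0,"wy": 0,"wz": 0}
    - {"dx": 0,"dy": 0,"dz": -2,"wx": 0,"wy": 0,"wz": 0}
    - {"dx": 0,"dy": 0,"dz": -2,"wx": 0,"wy": 0,"wz": 0}

```text
clock: 30.6
tcp_pos: [0.436, 0.1331, 0.018]
eef_rot: [0.091, 0.996, 0.0, 0.0]
force: [0.2, 0.2, -2.5]
finger_gap: 0.0431
```

Emit:
carry_out:
  targets:
    - {"dx": 0,"dy": 0,"dz": -1,"wx": 0,"wy": 0,"wz": 0}
    - {"dx": 0,"dy": 0,"dz": -2,"wx": 0,"wy": 0,"wz": 0}
    - {"dx": 0,"dy": 0,"dz": -2,"wx": 0,"wy": 0,"wz": 0}

```text
clock: 30.98
tcp_pos: [0.4372, 0.133, 0.0172]
eef_rot: [0.091, 0.996, -0.0, 0.001]
force: [-1.1, -1.2, 7.9]
finger_gap: 0.0431
```

Contact with the floor at 8 N. I'll ease up slightly, then release.

Emit:
carry_out:
  targets:
    - {"dx": 0,"dy": 0,"dz": 0.7,"wx": 0,"wy": 0,"wz": 0}
    - {"dx": 0,"dy": 0,"dz": 0.7,"wx": 0,"wy": 0,"wz": 0}

```text
clock: 31.22
tcp_pos: [0.4369, 0.133, 0.0173]
eef_rot: [0.091, 0.996, -0.0, 0.001]
force: [-0.2, -1.8, 4.8]
finger_gap: 0.0431
```

Emit:
carry_out:
  targets:
    - {"dx": 0,"dy": 0,"dz": 0,"wx": 0,"wy": 0,"wz": 0}
    - {"dx": 0,"dy": 0,"dz": 0,"wx": 0,"wy": 0,"wz": 0}
    - {"dx": 0,"dy": 0,"dz": 0,"wx": 0,"wy": 0,"wz": 0}
    - {"dx": 0,"dy": 0,"dz": 0,"wx": 0,"wy": 0,"wz": 0}
  jaw: 66

```text
clock: 31.72
tcp_pos: [0.4356, 0.1332, 0.0163]
eef_rot: [0.091, 0.996, -0.0, -0.0]
force: [0.2, 0.7, -0.5]
finger_gap: 0.065
```

```bash
python3 snap.py 15 wrist
```

```text
{'clock': 31.725, 'joint_positions': [0.1232, 0.0326, 2.1002, 0.0002, 1.0096, -1.2659], 'tcp_pos': [0.4356, 0.1332, 0.0163], 'eef_rot': [0.0907, 0.9959, -0.0, -0.0004], 'force': [0.2445, 0.6826, -0.5392], 'ft_torque': [-0.0093, 0.013, -0.0198], 'finger_gap': 0.065}
```

View pics/wrist15.png

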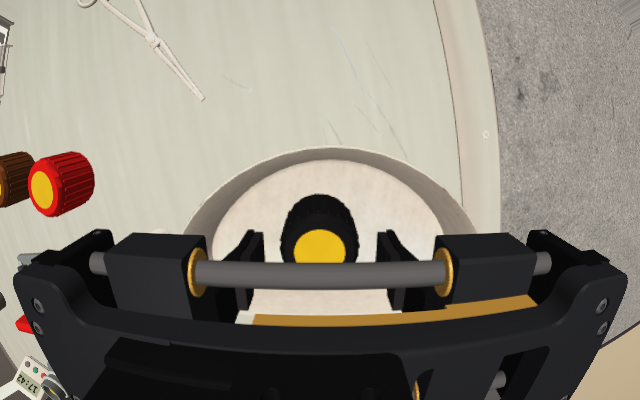

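The cap stands on the floor at (320,235), with the fingers clear on both sides. Retreating straight up, then back.

Emit:
carry_out:
  targets:
    - {"dx": 0,"dy": 0,"dz": 6,"wx": 0,"wy": 0,"wz": 0}
    - {"dx": 0,"dy": 0,"dz": 18,"wx": 0,"wy": 0,"wz": 0}
    - {"dx": 0,"dy": 0,"dz": 35,"wx": 0,"wy": 0,"wz": 0}
    - {"dx": 0,"dy": 0,"dz": 60,"wx": 0,"wy": 0,"wz": 0}
    - {"dx": 0,"dy": 0,"dz": 90,"wx": 0,"wy": 0,"wz": 0}
    - {"dx": -10,"dy": 0,"dz": 120,"wx": 0,"wy": 0,"wz": 0}
    - {"dx": -30,"dy": 10,"dz": 150,"wx": 0,"wy": 0,"wz": 0}
    - {"dx": -50,"dy": 40,"dz": 160,"wx": 0,"wy": 0,"wz": 0}
    - {"dx": -65,"dy": 80,"dz": 170,"wx": 0,"wy": 0,"wz": 0}
    - {"dx": -85,"dy": 120,"dz": 170,"wx": 0,"wy": 0,"wz": 0}
    - {"dx": -115,"dy": 160,"dz": 170,"wx": 0,"wy": 0,"wz": 0}
    - {"dx": -115,"dy": 160,"dz": 170,"wx": 0,"wy": 0,"wz": 0}

```text
clock: 33.28
tcp_pos: [0.3193, 0.2953, 0.1877]
eef_rot: [0.088, 0.996, 0.001, 0.0]
force: [0.0, 0.2, 0.1]
finger_gap: 0.0659
```

```bash
python3 snap.py 16 scene top
python3 - <<'E'
from h import *
T=dict(np.load('pics/top16.npz'));S=dict(np.load('pics/scene16.npz'))
a=cv2.resize(T["pixels"][150:285,170:440,::-1],None,fx=2.9,fy=2.9,interpolation=3); cv2.imwrite('pics/t16c.png',a)
b=cv2.resize(S["pixels"][160:330,190:440,::-1],None,fx=3.2,fy=3.2,interpolation=3); cv2.imwrite('pics/s16c.png',b)
print(blobs(T["pixels"],'y')[0]);print(blobs(S["pixels"],'y')[0])
E
```

```text
{'clock': 33.275, 'joint_positions': [0.564, -0.249, 2.005, 0.0008, 1.3845, -0.8302], 'tcp_pos': [0.3193, 0.2953, 0.1877], 'eef_rot': [0.0882, 0.9961, 0.0006, 0.0002], 'force': [0.0172, 0.248, 0.1071], 'ft_torque': [-0.0558, -0.0085, 0.0192], 'finger_gap': 0.0659}
[([219, 224, 13, 13, 130], [224.66, 229.97]), ([382, 251, 39, 38, 398], [401.14, 269.83]), ([302, 254, 11, 12, 99], [306.82, 259.36]), ([334, 261, 13, 14, 138], [339.85, 267.43]), ([210, 296, 20, 48, 171], [219.8, 319.0])]
[([135, 39, 28, 20, 148], [150.09, 48.39]), ([355, 130, 45, 25, 101], [374.11, 143.21]), ([394, 195, 11, 10, 89], [398.98, 199.74]), ([308, 196, 11, 8, 71], [313.06, 199.68]), ([275, 198, 12, 9, 88], [280.16, 202.01]), ([202, 207, 39, 37, 429], [220.68, 224.54])]
```

View pics/t16c.png

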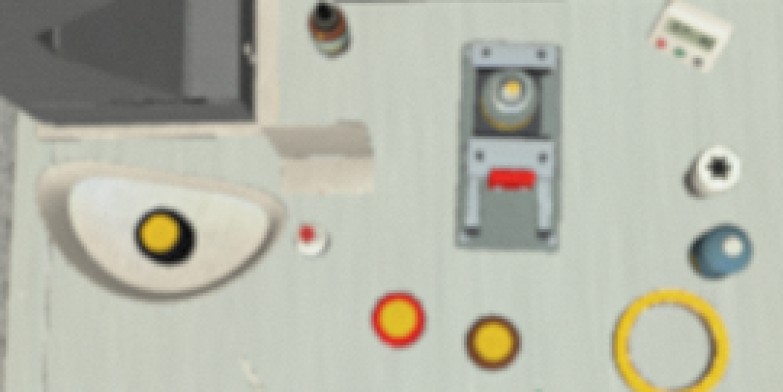

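View pics/s16c.png

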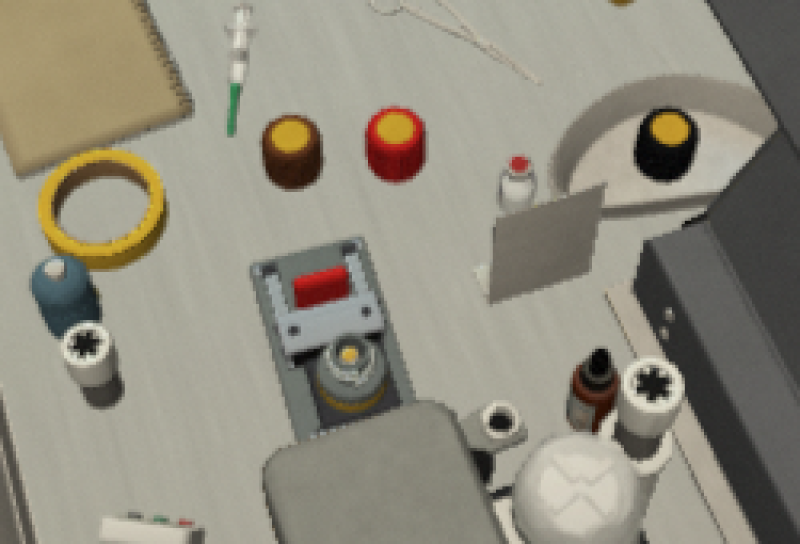

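The cap stands upright in the dish (top crop (165,235)). The vial is in the open bore (510,90), the pot is clamped, and the bystanders are unmoved. One quick position check, then I'll hand it in.

Run:
```python
from rig import *
from h import *
T=dict(np.load('pics/top16.npz'));S=dict(np.load('pics/scene16.npz'))
print(tri([ray(T,(224.66,229.97)),ray(S,(398.98,199.74))]))
print(sense()['qvel'].round(4)); print(close_job())
```

```text
(array([0.43572489, 0.13231383, 0.04390286]), [np.float64(0.0004625990475787844), np.float64(0.0004625990475787504)])
[-0.0356  0.0043  0.0029 -0.0018 -0.0048  0.0009]
the job is handed in; nothing more can be done
None
```

I clamped the pot, unscrewed the black cap, stood it upright in the kidney dish and handed the job in at about 33.3 s. No verdict was reported.

- **Clamp:** I pushed the sliding jaw at about 16 mm/s until it stopped at about 20 N. The wrist picture then gave an opening of 58.2 mm between the faces, which matches the pot's 58 mm foot.
- **Cap:** I unscrewed it through about 535° in two grips of 45 N with one regrip. Sideways forces stayed at or under 3 N. A slow test lift showed only the cap's weight (about 2 N), and then I lifted it straight off.
- **Placing:** I lowered it until it touched the dish floor (about 8 N), eased off and released.

**Last checks:**
- Two views put the cap's top at (0.436, 0.132, 0.044), within about 1 mm of my estimate of the dish spot.
- That height is about 5 mm below the expected 0.049. The same two cameras also read about 4 mm low on the shut cap, so I put it down to calibration.
- The final pictures show the cap upright, the pot still clamped and upright with the vial in its bore, and the bystanders where they were.
- The arm had drawn back from everything, though its joints were still settling slightly (0.04 rad/s or less) at hand-in.

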